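Fetch the test head from under the divider of a kit bin

TASK

The jar and the carton stand on the divider plate of the kit bin. First move both, upright, into the side tray, then lift the divider out by its bar and lay it flat on the side pad, and seat the test head from the bottom of the bin upright in the pocket of the test nest. Then lay the divider back in the bin the same way round, and finally stand the jar and the carton back on it, each where it stood at the start (to within a centimetre or so); never tip jar or carton over, and leave the meter alone.

Things in the scene. Friction and masses are not known exactly. Their poses are not given: they have to be found in the camera images.
- kit_bin: Blue open bin, fixed, outside 194 (x) x 214 (y) x 68 mm high, walls and floor 4 mm, inside 186 x 206 mm. Origin: centre of its underside; its x points roughly away from the robot. Along the walls at +y and -y runs an inner ledge, 24 mm wide, top 60 mm above the origin, on which the divider rests; with the divider home and centred its origin is at x = +25, y = 0, z = 60 mm.
- divider: Loose black plate 170 (x -110 to +60) x 190 (y) x 5 mm, 0.25 kg, on the bin's ledges with 8 mm play all round. Origin: in its underside, below the middle of its grey upright grip bar, 70 (x) x 12 (y) mm, top 43 mm above the origin. Window x -93 to -37, 144 mm in y: shows the test head, too small to lift it through. Jar and carton leave no finger room beside the bar.
- jar: Loose round white plastic jar with a lid, diameter 56, height 70 mm, about 0.18 kg. Origin: centre of its underside. It starts upright on the divider (underside at the plate's top, 5 mm above the divider's origin), on one side of the bar or the other.
- carton: Loose brown cardboard carton with a pale strip over its top, 50 (x) x 56 (y) x 70 mm high, about 0.15 kg. Origin: centre of its underside. It starts upright on the divider, on the side of the bar where the jar is not.
- test_head: Loose connector test head: aluminium block 36 (x) x 90 (y) x 34 mm with a grey socket strip 36 x 60 mm on it, 55 mm high in all, about 0.28 kg. Grip it across x, 36 mm. Origin: centre of its underside. It starts upright on the bin's floor (4 mm above the bin's origin), long side roughly along the bin's y, seen through the divider's window.
- side_tray: Red shallow open tray, fixed, 140 (x) x 220 (y) x 16 mm high, walls and floor 4 mm. Origin: centre of its underside. Room for jar and carton side by side along y (for instance at y = +52 and -52 mm).
- side_pad: Light grey pad, fixed, 160 (x) x 180 (y) x 3 mm, where the divider is laid, centred, in the meantime (it overhangs a little). Origin: centre of its underside.
- test_nest: White base with a steel rim, fixed, 74 (x) x 128 (y) x 24 mm high. Its pocket is 56 (x) x 108 (y) mm, its floor 12 mm above the origin, the rim 12 mm above that. Origin: centre of its underside. The test head goes in with its long side along the nest's y, either way round (9 to 10 mm play on each side).
- meter: Bystander: yellow hand-held meter with a dial and a dark face, lying on the bench, 75 x 135 x 36 mm. Origin: centre of its underside.

How it is judged:
By the outcome, as a careful person would: the job done as asked, in the order asked, and still so for the second after the job is handed in, with the robot touching nothing.
It also fails if it takes over 144 s, if anything falls off the work surface, if the arm or the gripper's body presses on something with over 40 N, if the wrist force passes 120 N, or if a joint passes its speed limit or range.

ROBOT

A 6-joint arm with a two-finger parallel gripper is mounted at the origin on the work surface. World frame = base frame: x ahead of the robot, y to its left, z up, the work surface at z = 0. Lengths are in m, angles in rad, forces in N, time in s.
With the tool pointing down it reaches from about 0.375 to 0.9 m from the base axis. Payload 3.1 kg.
Tool frame: the origin (TCP) lies midway between the tips of the shut fingers; the grasp point (between the pads) lies 19 mm behind it; z points along the fingers, x is the direction in which the jaws open and shut, and the axes are right-handed (so a half turn about z gives the same grasp; the last joint's range is limited). The gripper opens to 85 mm and grips with 20 to 120 N. Pads are 22 mm wide; open, the fingers measure 114 mm over their backs; the gripper's body (76 mm by 85 mm) begins 54 mm behind the grasp point. The pads swing forward as they close: fully open they stand 13 mm farther back than shut.
Start: joints at [1.137, 0.527, 1.433, -0, 1.181, -0.178], TCP at [0.158, 0.605, 0.231] pointing down, gripper open.
Joint ranges: [-3.08, 3.08], [-0.75, 2.2], [0.22, 2.44], [-1.43, 4.57], [0, 2.65], [-2.85, 2.85]. Speed limits (rad/s): [2.79, 2.79, 3.14, 3.14, 3.14, 3.14].

INTERFACE

Orientations are given as a unit quaternion [x, y, z, w].
In Python, from station import * gives the robot as it stands.
- The arm moves only by the tool servo_tool, never from a script. Its argument "targets" is a list of rows, each a list of 6 numbers: the shift along the tool's x, y, z in mm, then the turn, a rotation vector about the tool's x, y, z in degrees. A call has 1 to 10 rows; each row is the pose to reach, as a shift and turn from the pose commanded when the call began, along the tool's axes at that moment; what a row does not reach only later rows make up. A row lasts 1/8 s, in which the tool goes at most 62.5 mm and 10.7 degrees, less where a joint would pass 70% of its speed; a pose out of reach is approached as far as the arm can. A call with a gripper value outside its range is refused whole. "gripper" is the finger opening in mm, from 0 to 85.4, set as the call begins (left out, the last holds). The fingers move at their own pace and stop on an object; "newtons" is the grip in N (left out, the last holds). Time passes only in rows, so rows that repeat a pose let the fingers close. It gives the time, the measured TCP pose, the force and the opening at its end, in the units of the state.
- sense(): the state, without advancing time (a new reading comes with each control period).
- snapshot(name): name is "side" or "top"; returns a dict with "color" (384x512x3 uint8, red, green, blue), "vfov" (degrees; the focal length in pixels is half the picture's height over the tangent of half this angle, whatever the lens; pixels are square), "cx", "cy" (the principal point, pixels), "R" (3x3) and "t" (3): a world point X has camera coordinates R X + t. Camera axes: x right, y down, z forward; pixel columns grow to the right and rows downward; lengths in m; the calibration is good to about 2 mm. A picture is of the moment at which its call begins. There is no depth.
- sign_off(): hands the job in, once; it reports no verdict.
The state is a dict: "t": time; "q": joint angles; "qd": joint speeds; "tau": joint torques, N m; "tcp_pos": TCP position; "tool_rot": TCP orientation; "force": force on the tool from outside, world axes, zero at the start; "ft_torque": the same for the moment, N m; "finger_gap": opening from 0.0 (shut) to 1.0 (fully open).
Only numpy, scipy, OpenCV 4.12 (cv2) and the standard library are available. Lean on these libraries where they do the work, as an engineer would, in place of code of your own. Each camera call takes 0.05 s, during which the arm holds its last target. There are 200 camera calls.

## Working session

There is one attempt and no reset: what is moved stays moved. The work goes in short steps, Python scripts to look and compute and a tool call to move; the robot and the scene stay as the last step left them, time stands still between calls to the robot, and variables do not carry over. Pictures are saved under pics/ and viewed, about 12 in all and at most 16, crops included, and the job is handed in when it is done.

Besides the shell and the picture viewer there is one more tool, called after ">>>" in YAML: its name, and indented under it one key for each argument. servo_tool: Moves the arm, as the interface text tells. Its arguments: {"type":"object","properties":{"targets":{"type":"array","items":{"type":"array","items":{"type":"number"}}},"gripper":{"type":"number"},"newtons":{"type":"number"}},"required":["targets"]}

```bash
mkdir -p pics; ls
python3 - <<'E'
from station import *
import cv2,numpy as np
s=sense(); print({k:np.round(v,4).tolist() for k,v in s.items()})
for n in("top","side"):
    d=snapshot(n); np.savez("cal_"+n,**{k:d[k] for k in("vfov","cx","cy","R","t")})
    print(n,d["vfov"],d["cx"],d["cy"],np.round(d["R"],3).tolist(),np.round(d["t"],3).tolist(), [k for k in d])
    cv2.imwrite(f"pics/{n}0_raw.png",d["color"][...,::-1])
    cv2.imwrite(f"pics/{n}0.png",cv2.resize(d["color"][...,::-1],(800,600),interpolation=cv2.INTER_CUBIC))
E
```

```text
pics
{'t': 0.0, 'q': [1.1365, 0.5284, 1.4339, -0.0, 1.1814, -0.1785], 'qd': [-0.0018, -0.0029, -0.0007, -0.0006, 0.0005, -0.0006], 'tau': [0.0014, -44.2347, -17.8032, -0.0002, 0.0085, 0.0], 'tcp_pos': [0.1578, 0.604, 0.2304], 'tool_rot': [0.7915, 0.6111, -0.0009, 0.0005], 'force': [0.7537, -0.5748, 0.0011], 'ft_torque': [-0.0006, -0.0241, 0.053], 'finger_gap': 0.9998}
top 48.92789605152432 253.1961258319093 190.88401985691937 [[-0.075, -0.997, 0.004], [-0.977, 0.072, -0.203], [0.202, -0.019, -0.979]] [0.024, 0.544, 1.122] ['color', 'vfov', 'cx', 'cy', 'R', 't']
side 56.77915255530619 261.45799603178136 187.72669199450883 [[-0.989, -0.15, 0.007], [-0.108, 0.683, -0.722], [0.104, -0.715, -0.692]] [0.523, 0.108, 0.808] ['color', 'vfov', 'cx', 'cy', 'R', 't']
```

View pics/top0.png

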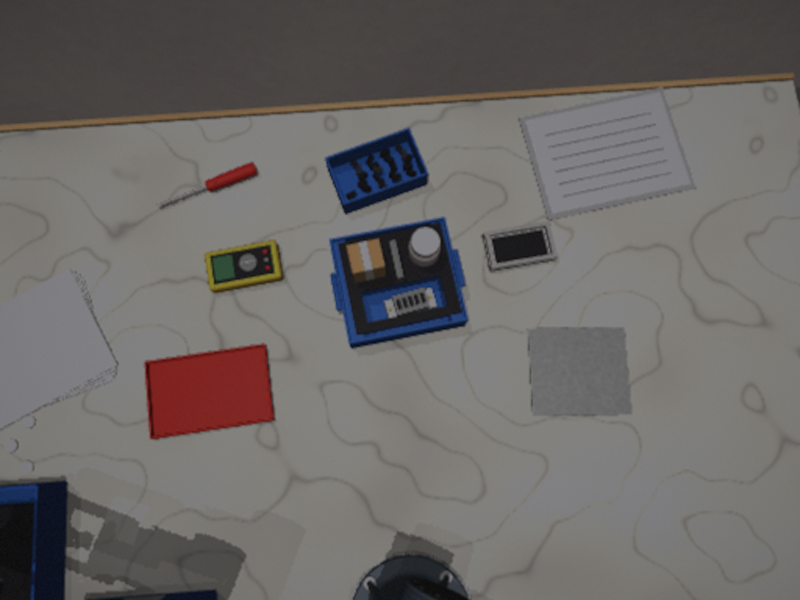

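View pics/side0.png

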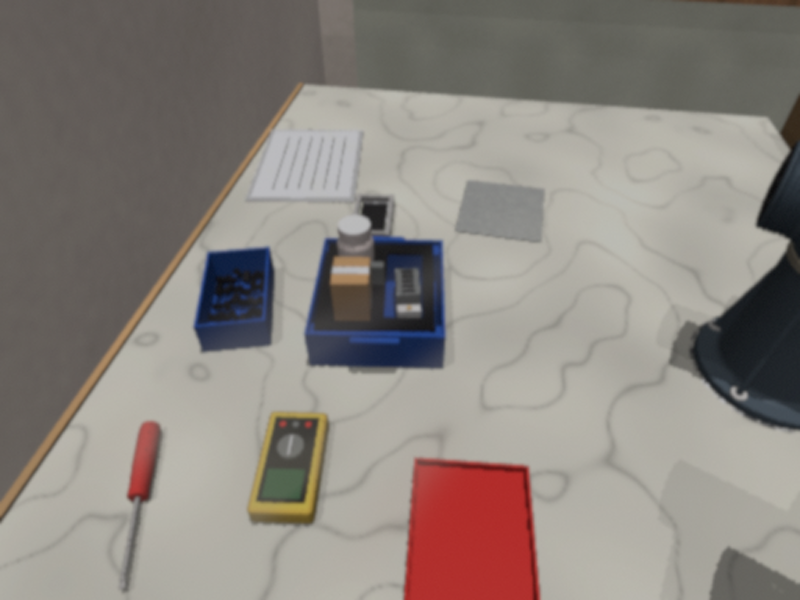

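The top view shows the bin at about (400,282), with the carton left of the bar and the jar right. The tray is at (210,390), the pad at (580,370), the nest at (520,248) and the meter at (244,265). The side view agrees. Next I'll enlarge crops for the corner readings.

Run:
```python
import cv2,numpy as np
def crop(n,x0,y0,w,h,s,out):
    im=cv2.imread(f"pics/{n}0_raw.png")[y0:y0+h,x0:x0+w]
    im=np.clip(im.astype(float)*1.5,0,255).astype(np.uint8)
    im=cv2.resize(im,None,fx=s,fy=s,interpolation=cv2.INTER_CUBIC)
    for i in range(0,w,10):
        cv2.line(im,(i*s,0),(i*s,6 if i%50 else 14),(0,0,255),1)
        if i%20==0: cv2.putText(im,str(x0+i),(i*s+2,14),0,.4,(0,0,255),1)
    for i in range(0,h,10):
        cv2.line(im,(0,i*s),(6,i*s),(0,0,255),1)
        if i%20==0: cv2.putText(im,str(y0+i),(2,i*s+12),0,.4,(0,0,255),1)
    cv2.imwrite(out,im)
crop("top",204,134,100,92,6,"pics/c1.png") if 0 else crop("top",204,134,110,92,6,"pics/c1.png")
crop("side",190,115,110,125,4,"pics/c2.png")
```

```text
(no output)
```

View pics/c1.png

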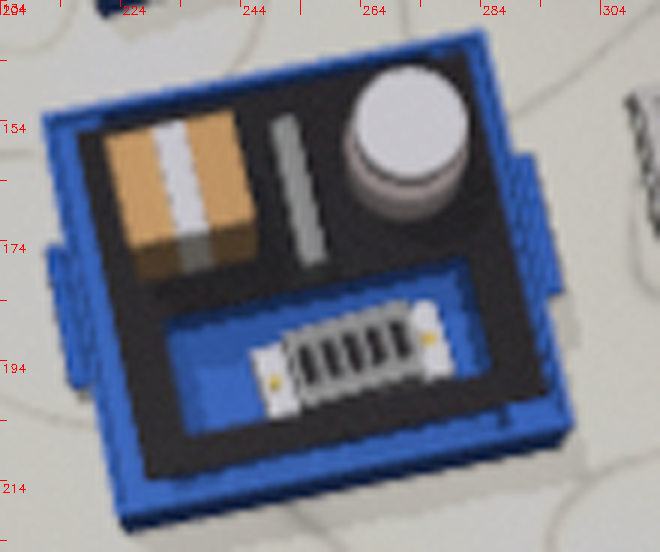

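View pics/c2.png

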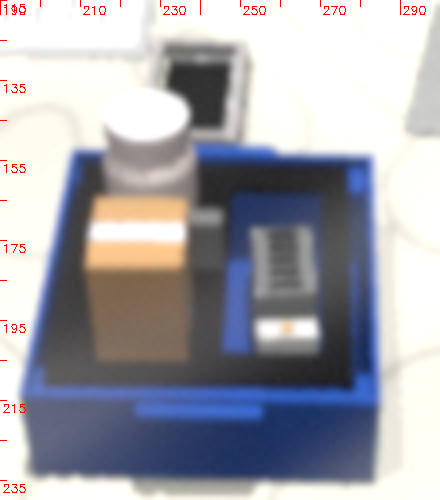

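```bash
cat > h.py <<'E'
import numpy as np,cv2
from scipy.optimize import least_squares
class Cam:
    def __init__(s,n):
        d=np.load(f"cal_{n}.npz"); s.R=d["R"];s.t=d["t"];s.f=192/np.tan(np.radians(float(d["vfov"]))/2);s.c=np.array([float(d["cx"]),float(d["cy"])])
    def proj(s,X):
        p=np.atleast_2d(X)@s.R.T+s.t; return p[:,:2]/p[:,2:]*s.f+s.c
    def ray(s,uv,z):
        """world point at height z seen at pixel uv"""
        d=s.R.T@np.append((np.array(uv)-s.c)/s.f,1); o=-s.R.T@s.t
        return o+d*(z-o[2])/d[2]
top,side=Cam("top"),Cam("side")
def tf(p,P,z0=0):
    c,s_=np.cos(p[2]),np.sin(p[2]); P=np.atleast_2d(P).astype(float)/1000
    return np.c_[p[0]+c*P[:,0]-s_*P[:,1],p[1]+s_*P[:,0]+c*P[:,1],P[:,2]+z0]
def fit(obs,p0,z0=0):
    """obs: list of (cam, model pts mm, pixels). pose x,y,yaw"""
    f=lambda p:np.concatenate([(c.proj(tf(p,P,z0))-np.array(u)).ravel() for c,P,u in obs])
    r=least_squares(f,p0); return r.x,r.fun.reshape(-1,2)
def crop(img,x0,y0,w,h,s,gain=1.5):
    im=np.clip(img[y0:y0+h,x0:x0+w].astype(float)*gain,0,255).astype(np.uint8)
    im=cv2.resize(im,None,fx=s,fy=s,interpolation=cv2.INTER_CUBIC)
    for i in range(0,w,10):
        cv2.line(im,(i*s,0),(i*s,6),(0,0,255),1)
        if (i//10)%2==0: cv2.putText(im,str(x0+i),(i*s+2,14),0,.4,(0,0,255),1)
    for i in range(0,h,10):
        cv2.line(im,(0,i*s),(6,i*s),(0,0,255),1)
        if (i//10)%2==0: cv2.putText(im,str(y0+i),(2,i*s+12),0,.4,(0,0,255),1)
    return im
E
python3 - <<'E'
from h import *
im=cv2.imread("pics/top0_raw.png")
a=crop(im,86,210,100,75,4); b=crop(im,330,200,100,75,4); c=crop(im,300,135,66,46,6); 
M=np.zeros((580,800,3),np.uint8); M[:300,:400]=a; M[:300,400:]=b; M[300:576,:396]=c; cv2.imwrite("pics/m1.png",M)
px=lambda L:[((u+.5)/6-.5+204,(v+.5)/6-.5+134) for u,v in L]
binP=[(97,107,68),(97,-107,68),(-97,-107,68),(-97,107,68)]
pb,e=fit([(top,binP,px([(43,116),(484,31),(572,428),(119,516)]))],[.6,0,.1]); print("bin",pb,np.round(e,1).tolist())
sp=lambda L:[((u+.5)/4-.5+190,(v+.5)/4-.5+115) for u,v in L]
print("bin rim in side, pred crop px", np.round((side.proj(tf(pb,binP))+.5-[190,115])*4-.5,0).tolist())
pd,e=fit([(top,[(-110,95,5),(-110,-95,5),(35,6,43),(35,-6,43),(-35,-6,43),(-35,6,43)],px([(150,478),(547,395),(272,120),(296,115),(326,262),(302,266)]))],[.6,0,.1],.06); print("div",pd,np.round(e,1).tolist())
pc,e=fit([(top,[(25,28,70),(25,-28,70),(-25,-28,70),(-25,28,70)],px([(105,138),(235,112),(257,218),(130,247)]))],[.6,0,.1],.065); print("carton",pc,np.round(e,1).tolist())
print("jar",top.ray(px([(412,123)])[0],.135), "barc",top.ray(px([(299,191)])[0],.103))
ph,e=fit([(top,[(18,30,55),(18,-30,55),(-18,-30,55),(-18,30,55),(18,45,34),(-18,45,34)],px([(285,333),(408,303),(425,378),(300,405),(250,350),(268,417)]))],[.6,0,.1],.004); print("head",ph,np.round(e,1).tolist())
E
```

```text
bin [ 0.57710125 -0.02187241  0.12250234] [[-0.4, -0.2], [0.4, -0.1], [0.6, -0.1], [-0.6, 0.3]]
bin rim in side, pred crop px [[20.0, 392.0], [74.0, 146.0], [375.0, 153.0], [382.0, 402.0]]
div [ 0.60599799 -0.02126262  0.13528809] [[-0.8, 0.5], [0.6, 0.1], [-0.3, -0.1], [-0.0, -0.2], [0.4, -0.3], [0.1, -0.0]]
carton [0.60602717 0.03057094 0.14367034] [[0.5, 0.0], [-0.5, -0.0], [-0.1, 0.2], [0.2, -0.2]]
jar [ 0.62386852 -0.07240437  0.135     ] barc [ 0.60521414 -0.02114575  0.103     ]
head [ 0.53709706 -0.04187371  0.14824795] [[-0.4, -0.3], [0.0, 0.1], [0.2, -0.1], [-0.1, 0.1], [0.3, -0.4], [0.0, 0.6]]
```

View pics/m1.png

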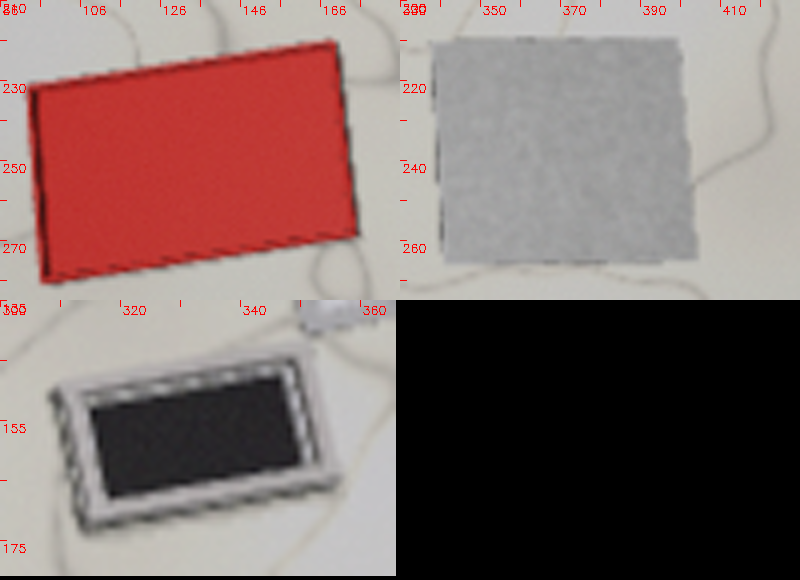

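Run:
```python
from h import *
def px(L,s,x0,y0): return [((u+.5)/s-.5+x0,(v+.5)/s-.5+y0) for u,v in L]
def box(a,b,z): return [(a/2,b/2,z),(a/2,-b/2,z),(-a/2,-b/2,z),(-a/2,b/2,z)]
for n,P,u in(("tray",box(140,220,16),px([(28,88),(333,41),(357,236),(42,282)],4,86,210)),
  ("pad",box(160,180,3),px([(33,38),(280,38),(298,261),(43,263)],4,330,200)),
  ("nest",box(74,128,24),px([(55,92),(308,46),(340,183),(85,228)],6,300,135))):
    p,e=fit([(top,P,u)],[.5,0,0]); print(n,np.round(p,4),np.round(e,1).tolist(), "side px(800x600):",np.round(side.proj(tf(p,P))*800/512,0).tolist())
jar=np.array([.6239,-.0724,.135]);print("jar side",np.round((side.proj([jar,jar-[0,0,.07]])+.5-[190,115])*4-.5))
pc=[0.60602717,0.03057094,0.14367034]
print("carton side",np.round((side.proj(tf(pc,box(50,56,70),.065))+.5-[190,115])*4-.5).tolist())
from station import sense
from scipy.spatial.transform import Rotation as R
print(R.from_quat(sense()["tool_rot"]).as_matrix().round(3))
```

```text
tray [0.4097 0.331  0.0761] [[-0.6, -0.7], [0.7, -0.5], [0.2, 0.2], [-0.3, 0.9]] side px(800x600): [[399.0, 662.0], [414.0, 454.0], [529.0, 462.0], [548.0, 676.0]]
pad [ 0.3973 -0.3416 -0.0694] [[-0.1, 0.1], [0.2, -0.2], [-0.0, 0.1], [-0.0, -0.1]] side px(800x600): [[453.0, 228.0], [467.0, 178.0], [544.0, 187.0], [540.0, 240.0]]
nest [ 0.6338 -0.255   0.1074] [[-0.4, -0.7], [0.0, -0.6], [0.5, 0.5], [-0.1, 0.7]] side px(800x600): [[350.0, 233.0], [358.0, 193.0], [396.0, 194.0], [391.0, 234.0]]
jar side [[148. 111.]
 [155. 203.]]
carton side [[85.0, 264.0], [97.0, 195.0], [188.0, 196.0], [182.0, 265.0]]
[[ 0.253  0.967 -0.001]
 [ 0.967 -0.253 -0.002]
 [-0.002 -0.    -1.   ]]
```

```bash
cat >> h.py <<'E'
def plan(*W):
    """W: (x,y,z mm, tool-x heading deg) waypoints; first None = measured now. Prints tool-frame shift and turn for each leg."""
    from station import sense
    from scipy.spatial.transform import Rotation as Ro
    s=sense(); M=Ro.from_quat(s["tool_rot"]).as_matrix()
    cur=list(s["tcp_pos"]*np.array(1000.))+[np.degrees(np.arctan2(M[1,0],M[0,0]))]
    print("now",np.round(cur,1),"t",round(float(s["t"]),2),"F",np.round(s["force"],1),"gap",round(float(s["finger_gap"])*85.4,1))
    for w in W:
        w=list(w)+[cur[3]]*(4-len(w)); a=np.radians(cur[3]); c,q=np.cos(a),np.sin(a); d=np.subtract(w,cur)
        print([round(v,1) for v in (c*d[0]+q*d[1], q*d[0]-c*d[1], -d[2], -d[3])]); cur=w
E
python3 -c "
from h import *
plan((380,320,220,40),(606,31,200,8.2),(606,31,95))"
```

```text
now [157.8 604.1 230.4  75.3] t 0.1 F [ 0.1 -0.1  0.2] gap 85.6
[np.float64(-218.6), np.float64(286.8), np.float64(10.4), np.float64(35.3)]
[np.float64(-12.6), np.float64(366.7), np.float64(20.0), np.float64(31.8)]
[np.float64(0.0), np.float64(0.0), np.float64(105.0), np.float64(-0.0)]
```

>>> servo_tool:
  targets:
    - [-27, 36, 1, 0, 0, 4.4]
    - [-55, 72, 3, 0, 0, 8.8]
    - [-82, 107, 4, 0, 0, 13.2]
    - [-109, 143, 5, 0, 0, 17.6]
    - [-137, 179, 6, 0, 0, 22]
    - [-164, 215, 8, 0, 0, 26.5]
    - [-191, 251, 9, 0, 0, 31]
    - [-219, 287, 10, 0, 0, 35.3]
  gripper: 85
  newtons: 45

```text
t: 1.1
tcp_pos: [0.3809, 0.3189, 0.221]
tool_rot: [0.94, 0.341, -0.0, 0.0]
force: [-0.0, 0.3, -0.8]
finger_gap: 0.995
```

>>> servo_tool:
  targets:
    - [-1, 42, 2, 0, 0, 3.5]
    - [-3, 84, 4, 0, 0, 7]
    - [-4, 126, 7, 0, 0, 10.6]
    - [-6, 168, 9, 0, 0, 14]
    - [-7, 210, 11, 0, 0, 17.7]
    - [-8, 255, 13, 0, 0, 21]
    - [-10, 300, 16, 0, 0, 25]
    - [-11, 340, 18, 0, 0, 29]
    - [-13, 367, 20, 0, 0, 31.8]
    - [-13, 367, 20, 0, 0, 31.8]

```text
t: 2.35
tcp_pos: [0.6071, 0.0295, 0.2007]
tool_rot: [0.997, 0.071, -0.0, -0.0]
force: [0.0, 0.7, 1.0]
finger_gap: 0.993
```

```bash
python3 -c "
from h import *
plan((606,31,200,8.2),(606,31,95))"
```

```text
now [607.1  29.5 200.7   8.1] t 2.35 F [0.  0.7 1. ] gap 84.8
[np.float64(-0.9), np.float64(-1.7), np.float64(0.7), np.float64(-0.1)]
[np.float64(0.0), np.float64(0.0), np.float64(105.0), np.float64(-0.0)]
```

>>> servo_tool:
  targets:
    - [-1, -1.5, 20, 0, 0, 0]
    - [-1, -1.5, 40, 0, 0, 0]
    - [-1, -1.5, 60, 0, 0, 0]
    - [-1, -1.5, 75, 0, 0, 0]
    - [-1, -1.5, 90, 0, 0, 0]
    - [-1, -1.5, 106, 0, 0, 0]
    - [-1, -1.5, 106, 0, 0, 0]

```text
t: 3.22
tcp_pos: [0.6042, 0.0324, 0.0938]
tool_rot: [0.997, 0.072, -0.002, -0.0]
force: [0.2, 0.2, 0.6]
finger_gap: 0.995
```

```bash
python3 -c "
from h import *
from station import snapshot
plan((606,31,95))
d=snapshot('side'); cv2.imwrite('pics/s1.png',crop(d['color'][...,::-1],170,90,150,140,4))"
```

```text
now [604.2  32.4  93.8   8.2] t 3.23 F [0.2 0.2 0.6] gap 84.9
[np.float64(1.6), np.float64(1.6), np.float64(-1.2), np.float64(-0.0)]
```

View pics/s1.png

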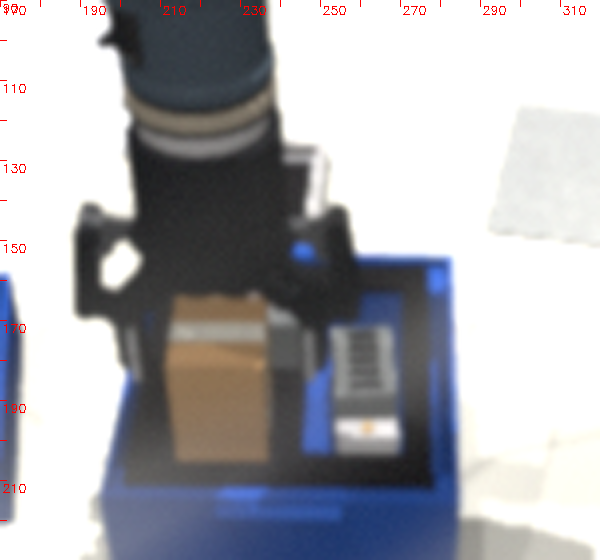

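The fingers straddle the carton, with tips at about crop (135,375) and (320,370) and the carton between 168 and 268. Closing now.

>>> servo_tool:
  targets:
    - [1, 1, -1, 0, 0, 0]
    - [1, 1, -1, 0, 0, 0]
    - [1, 1, -1, 0, 0, 0]
    - [1, 1, -1, 0, 0, 0]
    - [1, 1, -1, 0, 0, 0]
    - [1, 1, -1, 0, 0, 0]
    - [1, 1, -1, 0, 0, 0]
  gripper: 40
  newtons: 45

```text
t: 4.15
tcp_pos: [0.6073, 0.0311, 0.0973]
tool_rot: [0.997, 0.072, 0.001, 0.0]
force: [0.4, -0.2, 5.5]
finger_gap: 0.581
```

>>> servo_tool:
  targets:
    - [0, 0, -10, 0, 0, 0]
    - [0, 0, -30, 0, 0, 0]
    - [0, 0, -55, 0, 0, 0]
    - [0, 0, -80, 0, 0, 0]
    - [0, 0, -80, 0, 0, 0]

```text
t: 4.78
tcp_pos: [0.6075, 0.0313, 0.1781]
tool_rot: [0.997, 0.072, 0.002, 0.0]
force: [-0.3, 0.1, -2.3]
finger_gap: 0.578
```

```bash
python3 -c "
from h import *
tray=[.4097,.331,.0761]
print(tf(tray,[(0,52,4),(0,-52,4)]))
plan()"
```

```text
[[0.40574662 0.3828495  0.004     ]
 [0.41365338 0.2791505  0.004     ]]
now [607.5  31.3 178.1   8.3] t 4.78 F [-0.3  0.1 -2.3] gap 49.4
```

```bash
python3 -c "
from h import *
plan((406,383,150,4.4),(406,383,40),(406,383,37.5))"
```

```text
now [607.5  31.3 178.1   8.3] t 4.78 F [-0.3  0.1 -2.3] gap 49.4
[np.float64(-148.9), np.float64(-377.0), np.float64(28.1), np.float64(3.9)]
[np.float64(0.0), np.float64(0.0), np.float64(110.0), np.float64(-0.0)]
[np.float64(0.0), np.float64(0.0), np.float64(2.5), np.float64(-0.0)]
```

>>> servo_tool:
  targets:
    - [-8, -19, 0, 0, 0, 0]
    - [-24, -60, 1, 0, 0, 0]
    - [-44, -110, 4, 0, 0, 1]
    - [-64, -160, 8, 0, 0, 2]
    - [-84, -212, 12, 0, 0, 3]
    - [-104, -263, 16, 0, 0, 3.9]
    - [-123, -312, 20, 0, 0, 3.9]
    - [-139, -352, 24, 0, 0, 3.9]
    - [-149, -377, 28, 0, 0, 3.9]
    - [-149, -377, 28, 0, 0, 3.9]

```text
t: 6.02
tcp_pos: [0.401, 0.384, 0.1465]
tool_rot: [0.999, 0.04, -0.002, 0.001]
force: [0.0, 0.2, -1.5]
finger_gap: 0.581
```

>>> servo_tool:
  targets:
    - [0, 0, 15, 0, 0, 0]
    - [0, 0, 40, 0, 0, 0]
    - [0, 0, 65, 0, 0, 0]
    - [0, 0, 85, 0, 0, 0]
    - [0, 0, 98, 0, 0, 0]
    - [0, 0, 105, 0, 0, 0]
    - [0, 0, 108, 0, 0, 0]
    - [0, 0, 108, 0, 0, 0]
    - [0, 0, 108, 0, 0, 0]

```text
t: 7.15
tcp_pos: [0.4053, 0.3834, 0.0409]
tool_rot: [0.999, 0.038, 0.001, -0.0]
force: [-0.3, -0.0, -0.8]
finger_gap: 0.579
```

```bash
python3 -c "
from h import *
from station import snapshot
plan((406,383,37))
d=snapshot('side'); cv2.imwrite('pics/s2.png',crop(d['color'][...,::-1],160,200,180,184,3))"
```

```text
now [405.3 383.4  40.9   4.4] t 7.15 F [-0.3 -0.  -0.8] gap 49.5
[np.float64(0.7), np.float64(0.4), np.float64(3.9), np.float64(-0.0)]
```

View pics/s2.png

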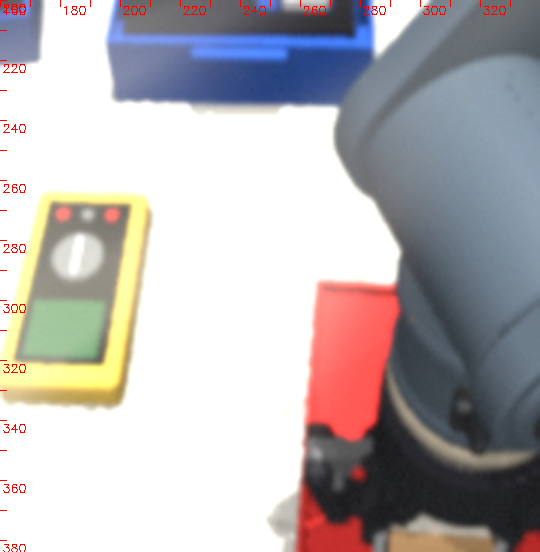

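The carton is in the gripper, over the tray floor just short of contact (bottom of the crop, about (445,540)), with the tray and meter clear. Lowering gently.

>>> servo_tool:
  targets:
    - [0, 0, 1.5, 0, 0, 0]
    - [0, 0, 3, 0, 0, 0]
    - [0, 0, 4, 0, 0, 0]
    - [0, 0, 4, 0, 0, 0]

```text
t: 7.7
tcp_pos: [0.4049, 0.3831, 0.0364]
tool_rot: [0.999, 0.038, -0.0, -0.0]
force: [0.1, 0.7, -0.5]
finger_gap: 0.581
```

>>> servo_tool:
  targets:
    - [0, 0, 1, 0, 0, 0]
    - [0, 0, 2, 0, 0, 0]
    - [0, 0, 2, 0, 0, 0]

```text
t: 8.07
tcp_pos: [0.4048, 0.3831, 0.0362]
tool_rot: [0.999, 0.038, 0.0, -0.0]
force: [-4.1, -2.3, 13.4]
finger_gap: 0.58
```

>>> servo_tool:
  targets:
    - [0, 0, -1.5, 0, 0, 0]
    - [0, 0, -1.5, 0, 0, 0]

```text
t: 8.32
tcp_pos: [0.4052, 0.3833, 0.0363]
tool_rot: [0.999, 0.038, 0.0, -0.0]
force: [-1.2, -0.6, 6.1]
finger_gap: 0.577
```

>>> servo_tool:
  targets:
    - [0, 0, 0, 0, 0, 0]
    - [0, 0, 0, 0, 0, 0]
    - [0, 0, 0, 0, 0, 0]
    - [0, 0, 0, 0, 0, 0]
  gripper: 85

```text
t: 8.82
tcp_pos: [0.4049, 0.383, 0.0356]
tool_rot: [0.999, 0.038, -0.0, 0.0]
force: [0.0, 0.1, -0.5]
finger_gap: 0.994
```

>>> servo_tool:
  targets:
    - [0, 0, -10, 0, 0, 0]
    - [0, 0, -35, 0, 0, 0]
    - [0, 0, -70, 0, 0, 0]
    - [0, 0, -110, 0, 0, 0]
    - [0, 0, -150, 0, 0, 0]
    - [0, 0, -150, 0, 0, 0]

```text
t: 9.57
tcp_pos: [0.407, 0.3844, 0.1899]
tool_rot: [0.999, 0.038, 0.004, -0.002]
force: [-0.1, 1.1, 0.0]
finger_gap: 0.994
```

```bash
python3 -c "
from h import *
plan((623,-72,190,8.2),(623,-72,97))"
```

```text
now [407.  384.4 189.9   4.4] t 9.57 F [-0.1  1.1  0. ] gap 84.8
[np.float64(180.8), np.float64(471.5), np.float64(-0.1), np.float64(-3.8)]
[np.float64(0.0), np.float64(0.0), np.float64(93.0), np.float64(-0.0)]
```

>>> servo_tool:
  targets:
    - [12, 30, 0, 0, 0, 0]
    - [34, 90, 0, 0, 0, 0]
    - [58, 150, 0, 0, 0, -1]
    - [81, 210, 0, 0, 0, -2]
    - [104, 270, 0, 0, 0, -3]
    - [127, 330, 0, 0, 0, -3.8]
    - [150, 390, 0, 0, 0, -3.8]
    - [170, 442, 0, 0, 0, -3.8]
    - [181, 471.5, 0, 0, 0, -3.8]
    - [181, 471.5, 0, 0, 0, -3.8]

```text
t: 10.82
tcp_pos: [0.6216, -0.0763, 0.1848]
tool_rot: [0.998, 0.069, -0.0, 0.0]
force: [-0.3, 0.3, 0.2]
finger_gap: 0.998
```

>>> servo_tool:
  targets:
    - [0, 0, 5, 0, 0, 0]
    - [0, 0, 20, 0, 0, 0]
    - [0, 0, 30, 0, 0, 0]
    - [0, 0, 30, 0, 0, 0]

```text
t: 11.32
tcp_pos: [0.62, -0.0723, 0.1543]
tool_rot: [0.997, 0.072, -0.002, -0.001]
force: [0.2, -0.2, -0.2]
finger_gap: 0.992
```

```bash
python3 -c "
from h import *
plan((623.5,-72,97,8.2))"
```

```text
now [620.  -72.3 154.3   8.2] t 11.32 F [ 0.2 -0.2 -0.2] gap 84.7
[np.float64(3.5), np.float64(0.2), np.float64(57.3), np.float64(0.0)]
```

>>> servo_tool:
  targets:
    - [3, 0, 15, 0, 0, 0]
    - [3, 0, 30, 0, 0, 0]
    - [3, 0, 45, 0, 0, 0]
    - [3, 0, 57, 0, 0, 0]
    - [3, 0, 57, 0, 0, 0]

```text
t: 11.95
tcp_pos: [0.6231, -0.0728, 0.0973]
tool_rot: [0.997, 0.071, -0.001, -0.001]
force: [0.1, -0.2, 0.0]
finger_gap: 0.994
```

```bash
python3 -c "
from h import *
from station import snapshot
plan((623.5,-72,97,8.2))
d=snapshot('side'); cv2.imwrite('pics/s3.png',crop(d['color'][...,::-1],170,80,150,140,4))"
```

```text
now [623.1 -72.8  97.3   8.1] t 11.95 F [ 0.1 -0.2  0. ] gap 84.9
[np.float64(0.5), np.float64(-0.7), np.float64(0.3), np.float64(-0.1)]
```

View pics/s3.png

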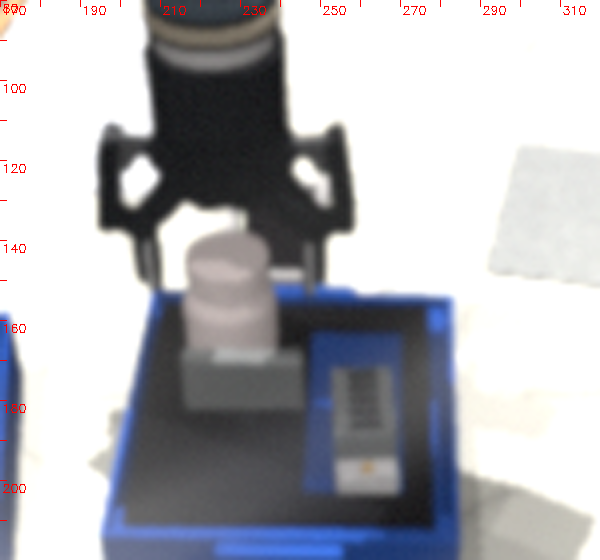

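The jar sits between the open fingers, at crop x 187–275 against finger tips at 155 and 315. Closing and lifting.

>>> servo_tool:
  targets:
    - [0, 0, 0, 0, 0, 0]
    - [0, 0, 0, 0, 0, 0]
    - [0, 0, 0, 0, 0, 0]
    - [0, 0, 0, 0, 0, 0]
    - [0, 0, 0, 0, 0, 0]
    - [0, 0, 0, 0, 0, 0]
  gripper: 45
  newtons: 45

```text
t: 12.75
tcp_pos: [0.625, -0.0731, 0.1003]
tool_rot: [0.997, 0.071, 0.001, 0.0]
force: [-0.5, -0.5, 6.0]
finger_gap: 0.604
```

>>> servo_tool:
  targets:
    - [0, 0, -10, 0, 0, 0]
    - [0, 0, -30, 0, 0, 0]
    - [0, 0, -55, 0, 0, 0]
    - [0, 0, -80, 0, 0, 0]
    - [0, 0, -80, 0, 0, 0]
    - [0, 0, -80, 0, 0, 0]

```text
t: 13.5
tcp_pos: [0.6231, -0.0727, 0.1778]
tool_rot: [0.997, 0.071, -0.001, -0.0]
force: [0.0, -0.7, -2.6]
finger_gap: 0.599
```

```bash
python3 -c "
from h import *
plan((414,279,150,4.4),(414,279,40))"
```

```text
now [623.1 -72.7 177.8   8.1] t 13.5 F [ 0.  -0.7 -2.6] gap 51.2
[np.float64(-157.2), np.float64(-377.8), np.float64(27.8), np.float64(3.7)]
[np.float64(0.0), np.float64(0.0), np.float64(110.0), np.float64(-0.0)]
```

```bash
python3 -c "
from h import *
from station import snapshot
d=snapshot('side'); cv2.imwrite('pics/s4.png',crop(d['color'][...,::-1],180,50,100,110,5))"
```

```text
(no output)
```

View pics/s4.png

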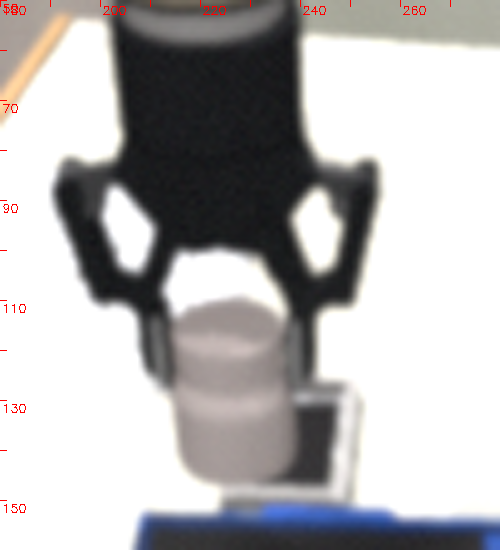

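The jar hangs upright in the fingers, gripped by its narrower lid at about (230,340), which explains the 51 mm opening. Moving it to the tray.

>>> servo_tool:
  targets:
    - [-8, -19, 0, 0, 0, 0]
    - [-25, -60, 1, 0, 0, 0]
    - [-46, -110, 4, 0, 0, 1]
    - [-67, -160, 8, 0, 0, 2]
    - [-88, -212, 12, 0, 0, 3]
    - [-109, -263, 16, 0, 0, 3.7]
    - [-130, -312, 20, 0, 0, 3.7]
    - [-147, -352, 24, 0, 0, 3.7]
    - [-157, -378, 28, 0, 0, 3.7]
    - [-157, -378, 28, 0, 0, 3.7]

```text
t: 14.8
tcp_pos: [0.4118, 0.2804, 0.1501]
tool_rot: [0.999, 0.041, -0.002, 0.0]
force: [0.0, -0.1, -2.7]
finger_gap: 0.599
```

>>> servo_tool:
  targets:
    - [0, 0, 15, 0, 0, 0]
    - [0, 0, 40, 0, 0, 0]
    - [0, 0, 65, 0, 0, 0]
    - [0, 0, 85, 0, 0, 0]
    - [0, 0, 98, 0, 0, 0]
    - [0, 0, 104, 0, 0, 0]
    - [0, 0, 107, 0, 0, 0]
    - [0, 0, 107, 0, 0, 0]
    - [0, 0, 107, 0, 0, 0]

```text
t: 15.92
tcp_pos: [0.4154, 0.2792, 0.0443]
tool_rot: [0.999, 0.039, 0.0, -0.0]
force: [0.4, -0.3, -3.1]
finger_gap: 0.601
```

>>> servo_tool:
  targets:
    - [0, 0, 1, 0, 0, 0]
    - [0, 0, 2, 0, 0, 0]
    - [0, 0, 2, 0, 0, 0]

```text
t: 16.3
tcp_pos: [0.4151, 0.279, 0.0418]
tool_rot: [0.999, 0.039, -0.0, 0.0]
force: [-0.9, -0.5, -2.8]
finger_gap: 0.6
```

>>> servo_tool:
  targets:
    - [0, 0, 1, 0, 0, 0]
    - [0, 0, 1.5, 0, 0, 0]
    - [0, 0, 1.5, 0, 0, 0]

```text
t: 16.68
tcp_pos: [0.4151, 0.279, 0.0402]
tool_rot: [0.999, 0.039, -0.0, 0.0]
force: [-0.1, 0.0, -2.4]
finger_gap: 0.601
```

>>> servo_tool:
  targets:
    - [0, 0, 1, 0, 0, 0]
    - [0, 0, 2, 0, 0, 0]
    - [0, 0, 2, 0, 0, 0]

```text
t: 17.05
tcp_pos: [0.4152, 0.279, 0.0393]
tool_rot: [0.999, 0.039, 0.0, -0.0]
force: [-1.8, -0.4, 7.3]
finger_gap: 0.599
```

>>> servo_tool:
  targets:
    - [0, 0, 1, 0, 0, 0]
    - [0, 0, 1, 0, 0, 0]

```text
t: 17.3
tcp_pos: [0.4151, 0.279, 0.0392]
tool_rot: [0.999, 0.039, 0.0, -0.0]
force: [-2.6, -2.4, 14.9]
finger_gap: 0.604
```

>>> servo_tool:
  targets:
    - [0, 0, -1.5, 0, 0, 0]
    - [0, 0, -1.5, 0, 0, 0]

```text
t: 17.55
tcp_pos: [0.4154, 0.2791, 0.0393]
tool_rot: [0.999, 0.039, 0.0, -0.0]
force: [-1.3, 0.3, 6.8]
finger_gap: 0.602
```

>>> servo_tool:
  targets:
    - [0, 0, 0, 0, 0, 0]
    - [0, 0, 0, 0, 0, 0]
    - [0, 0, 0, 0, 0, 0]
    - [0, 0, 0, 0, 0, 0]
  gripper: 85

```text
t: 18.05
tcp_pos: [0.4151, 0.279, 0.0387]
tool_rot: [0.999, 0.039, -0.0, 0.0]
force: [-0.0, 1.0, 0.4]
finger_gap: 0.996
```

>>> servo_tool:
  targets:
    - [0, 0, -10, 0, 0, 0]
    - [0, 0, -35, 0, 0, 0]
    - [0, 0, -70, 0, 0, 0]
    - [0, 0, -110, 0, 0, 0]
    - [0, 0, -140, 0, 0, 0]
    - [0, 0, -140, 0, 0, 0]

```text
t: 18.8
tcp_pos: [0.4167, 0.2797, 0.1816]
tool_rot: [0.999, 0.039, 0.003, -0.001]
force: [-0.2, -1.1, -0.5]
finger_gap: 0.997
```

```bash
python3 -c "
from h import *
plan((606,-21.2,150,-82.2),(606,-21.2,73))"
```

```text
now [416.7 279.7 181.6   4.5] t 18.8 F [-0.2 -1.1 -0.5] gap 85.1
[np.float64(165.4), np.float64(314.7), np.float64(31.6), np.float64(86.7)]
[np.float64(0.0), np.float64(-0.0), np.float64(77.0), np.float64(-0.0)]
```

>>> servo_tool:
  targets:
    - [8, 15, 0, 0, 0, 5]
    - [24, 47, 0, 0, 0, 15]
    - [44, 84, 2, 0, 0, 25]
    - [64, 122, 5, 0, 0, 35]
    - [84, 160, 9, 0, 0, 45]
    - [105, 200, 14, 0, 0, 55]
    - [127, 242, 19, 0, 0, 65]
    - [147, 280, 24, 0, 0, 75]
    - [160, 304, 28, 0, 0, 83]
    - [165, 314.5, 31, 0, 0, 86.7]
  gripper: 60

```text
t: 20.05
tcp_pos: [0.6041, -0.0235, 0.1462]
tool_rot: [0.752, -0.659, -0.001, 0.001]
force: [-0.1, 0.6, -0.6]
finger_gap: 0.704
```

>>> servo_tool:
  targets:
    - [0, 0, 10, 0, 0, 0]
    - [0, 0, 20, 0, 0, 0]
    - [0, 0, 20, 0, 0, 0]
    - [0, 0, 20, 0, 0, 0]

```text
t: 20.55
tcp_pos: [0.6037, -0.0211, 0.1277]
tool_rot: [0.754, -0.657, -0.0, 0.0]
force: [1.0, -0.8, 1.0]
finger_gap: 0.703
```

```bash
python3 -c "
from h import *
from station import snapshot
plan((606,-21.2,73,-82.2))
d=snapshot('top'); im=d['color'][...,::-1]; cv2.imwrite('pics/t5_raw.png',im)
M=np.zeros((540,800,3),np.uint8);M[:450,:400]=crop(im,86,200,80,90,5);c=crop(im,204,124,66*2-52,90,5)[:,:400];M[:450,400:400+c.shape[1]]=c
cv2.imwrite('pics/t5.png',M)"
```

```text
now [603.7 -21.1 127.7 -82.2] t 20.55 F [ 1.  -0.8  1. ] gap 60.1
[np.float64(0.4), np.float64(-2.2), np.float64(54.7), np.float64(0.0)]
```

View pics/t5.png

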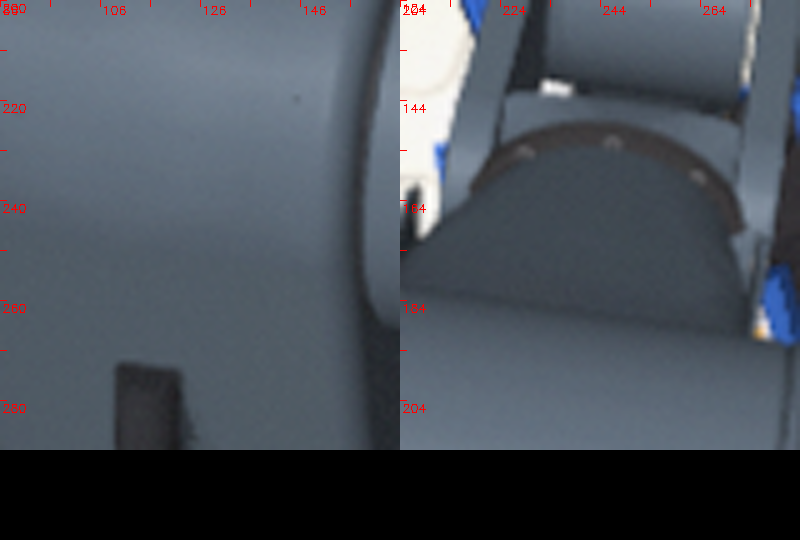

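The arm hides everything from the top camera here, so this picture tells me nothing. The bar position is already well measured, so I'll go on down while watching the force.

>>> servo_tool:
  targets:
    - [0.5, -2, 15, 0, 0, 0]
    - [0.5, -2, 30, 0, 0, 0]
    - [0.5, -2, 45, 0, 0, 0]
    - [0.5, -2, 54, 0, 0, 0]
    - [0.5, -2, 54, 0, 0, 0]

```text
t: 21.22
tcp_pos: [0.6053, -0.0219, 0.0726]
tool_rot: [0.753, -0.658, -0.001, 0.001]
force: [0.2, -0.8, 0.5]
finger_gap: 0.703
```

>>> servo_tool:
  targets:
    - [0, 0, 0, 0, 0, 0]
    - [0, 0, 0, 0, 0, 0]
    - [0, 0, 0, 0, 0, 0]
    - [0, 0, 0, 0, 0, 0]
    - [0, 0, 0, 0, 0, 0]
    - [0, 0, 0, 0, 0, 0]
  gripper: 4
  newtons: 80

```text
t: 21.98
tcp_pos: [0.6065, -0.0219, 0.0746]
tool_rot: [0.753, -0.658, 0.001, -0.0]
force: [-0.7, 0.7, 5.7]
finger_gap: 0.124
```

```bash
python3 -c "
from h import *
plan((606,-21.2,73,-82.2))"
```

```text
now [606.5 -21.9  74.6 -82.3] t 21.98 F [-0.7  0.7  5.7] gap 10.6
[np.float64(-0.8), np.float64(0.4), np.float64(1.6), np.float64(-0.1)]
```

>>> servo_tool:
  targets:
    - [0, 0, -4, 0, 0, 0]
    - [0, 0, -12, 0, 0, 0]
    - [0, 0, -25, 0, 0, 0]
    - [0, 0, -45, 0, 0, 0]
    - [0, 0, -70, 0, 0, 0]
    - [0, 0, -90, 0, 0, 0]
    - [0, 0, -95, 0, 0, 0]
    - [0, 0, -95, 0, 0, 0]

```text
t: 22.98
tcp_pos: [0.6059, -0.022, 0.1691]
tool_rot: [0.753, -0.658, 0.0, -0.0]
force: [-0.1, 0.4, -2.9]
finger_gap: 0.126
```

```bash
python3 -c "
from h import *
from station import snapshot
plan((422,-343,165,-94),(422,-343,30),(422,-343,18))
d=snapshot('side'); cv2.imwrite('pics/s6.png',crop(d['color'][...,::-1],160,60,170,150,4))"
```

```text
now [605.9 -22.  169.1 -82.3] t 22.98 F [-0.1  0.4 -2.9] gap 10.7
[np.float64(293.3), np.float64(225.5), np.float64(4.1), np.float64(11.7)]
[np.float64(-0.0), np.float64(0.0), np.int64(135), np.int64(0)]
[np.float64(-0.0), np.float64(0.0), np.int64(12), np.int64(0)]
```

View pics/s6.png

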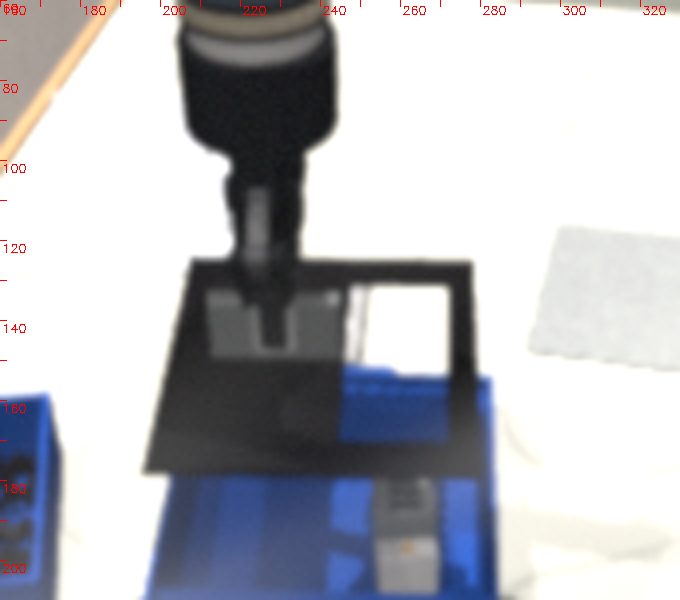

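The divider hangs level, with the finger at the middle of the bar (crop x about 276 on a bar spanning 208–340), and the head is below. Moving to the pad.

>>> servo_tool:
  targets:
    - [14, 11, 0, 0, 0, 1]
    - [45, 34, 0, 0, 0, 2.5]
    - [83, 64, 0, 0, 0, 4]
    - [122, 94, 0, 0, 0, 6]
    - [162, 125, 0, 0, 0, 8]
    - [201, 155, 0, 0, 0, 10]
    - [240, 185, 1, 0, 0, 11.7]
    - [270, 208, 2, 0, 0, 11.7]
    - [293, 225.5, 4, 0, 0, 11.7]
    - [293, 225.5, 4, 0, 0, 11.7]

```text
t: 24.28
tcp_pos: [0.42, -0.3449, 0.1641]
tool_rot: [-0.681, 0.733, 0.001, -0.0]
force: [-0.6, 0.0, -2.4]
finger_gap: 0.124
```

>>> servo_tool:
  targets:
    - [0, 0, 15, 0, 0, 0]
    - [0, 0, 40, 0, 0, 0]
    - [0, 0, 70, 0, 0, 0]
    - [0, 0, 100, 0, 0, 0]
    - [0, 0, 120, 0, 0, 0]
    - [0, 0, 132, 0, 0, 0]
    - [0, 0, 135, 0, 0, 0]
    - [0, 0, 135, 0, 0, 0]

```text
t: 25.28
tcp_pos: [0.4224, -0.3426, 0.03]
tool_rot: [-0.682, 0.731, -0.0, -0.0]
force: [0.4, 0.0, -2.9]
finger_gap: 0.125
```

```bash
python3 -c "
from h import *
plan((422,-343,22,-94))"
```

```text
now [ 422.4 -342.6   30.   -93.9] t 25.27 F [ 0.4  0.  -2.9] gap 10.7
[np.float64(0.4), np.float64(0.4), np.float64(8.0), np.float64(0.1)]
```

>>> servo_tool:
  targets:
    - [0, 0, 4, 0, 0, 0]
    - [0, 0, 8, 0, 0, 0]
    - [0, 0, 10, 0, 0, 0]
    - [0, 0, 10, 0, 0, 0]

```text
t: 25.78
tcp_pos: [0.422, -0.3427, 0.0197]
tool_rot: [-0.682, 0.731, 0.0, 0.0]
force: [-0.8, -0.4, -1.7]
finger_gap: 0.125
```

>>> servo_tool:
  targets:
    - [0, 0, 1.5, 0, 0, 0]
    - [0, 0, 2.5, 0, 0, 0]
    - [0, 0, 2.5, 0, 0, 0]

```text
t: 26.15
tcp_pos: [0.4221, -0.3428, 0.0176]
tool_rot: [-0.682, 0.731, -0.0, -0.0]
force: [-0.1, 0.2, 1.4]
finger_gap: 0.125
```

>>> servo_tool:
  targets:
    - [0, 0, 0, 0, 0, 0]
    - [0, 0, 0, 0, 0, 0]
    - [0, 0, 0, 0, 0, 0]
    - [0, 0, 0, 0, 0, 0]
  gripper: 60

```text
t: 26.65
tcp_pos: [0.4221, -0.3427, 0.0173]
tool_rot: [-0.682, 0.731, -0.0, -0.0]
force: [-0.3, -0.2, -0.3]
finger_gap: 0.704
```

>>> servo_tool:
  targets:
    - [0, 0, -8, 0, 0, 0]
    - [0, 0, -30, 0, 0, 0]
    - [0, 0, -70, 0, 0, 0]
    - [0, 0, -120, 0, 0, 0]
    - [0, 0, -165, 0, 0, 0]
    - [0, 0, -165, 0, 0, 0]

```text
t: 27.4
tcp_pos: [0.4238, -0.3447, 0.1866]
tool_rot: [-0.682, 0.731, -0.005, -0.0]
force: [0.3, 0.3, 0.3]
finger_gap: 0.704
```

```bash
python3 -c "
from h import *
from station import snapshot
plan((537,-42,180,8.5))
a=snapshot('top')['color'][...,::-1]; b=snapshot('side')['color'][...,::-1]; cv2.imwrite('pics/t7_raw.png',a)
M=np.zeros((600,800,3),np.uint8);M[:,:400]=cv2.resize(crop(a,204,134,100,92,4),(400,368)).__class__ and np.pad(crop(a,204,134,100,92,4),((0,232),(0,0),(0,0)))
M[368:,:400]=crop(a,86,215,100,58,4)
M[:400,400:]=crop(b,270,90,100,100,4)
cv2.imwrite('pics/t7.png',M)"
```

```text
now [ 423.8 -344.7  186.6  -93.9] t 27.4 F [0.3 0.3 0.3] gap 60.1
[np.float64(-309.8), np.float64(-92.1), np.float64(6.6), np.float64(-102.4)]
```

View pics/t7.png

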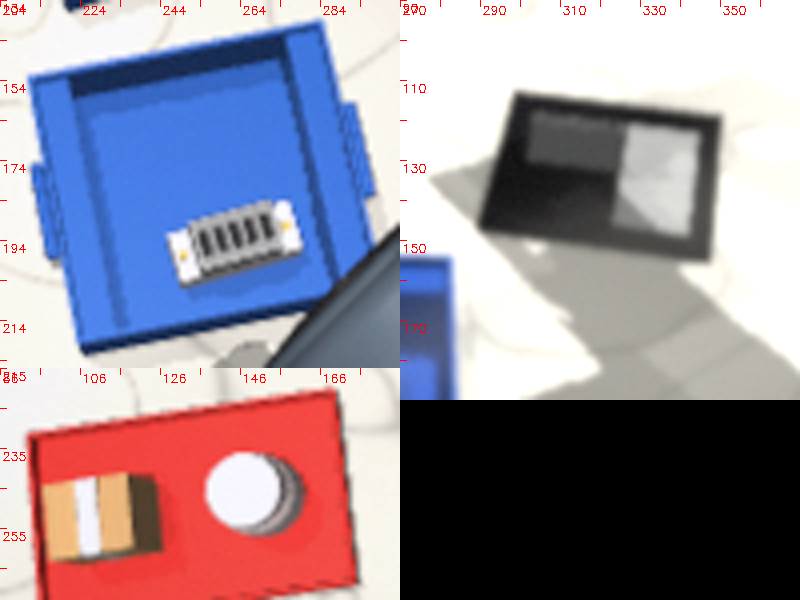

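The carton and jar stand upright in the tray, the divider lies flat on the pad, and the head is fully visible in the bin (its ends run from (167,236) to (302,247) in the crop).

```bash
python3 -c "
from h import *
px=lambda L:[((u+.5)/4-.5+204,(v+.5)/4-.5+134) for u,v in L]
p,e=fit([(top,[(18,45,34),(-18,45,34),(18,-45,34),(-18,-45,34)],px([(168,235),(181,286),(290,200),(302,249)]))],[.53,-.04,.1],.004)
print(p,np.degrees(p[2]),np.round(e,1).tolist())
pb=[0.5771,-0.02187,0.1225]
c,s=np.cos(pb[2]),np.sin(pb[2]); d=p[:2]-pb[:2]; print('in bin',c*d[0]+s*d[1],-s*d[0]+c*d[1])
x,y,a=p[0]*1000,p[1]*1000,np.degrees(p[2])
plan((x,y,180,a),(x,y,32))
"
```

```text
[ 0.53678416 -0.04200996  0.21082376] 12.079311756209595 [[-0.2, 0.2], [0.1, -0.5], [-0.3, 0.3], [0.4, -0.0]]
in bin -0.04247470282150486 -0.015062691761209696
now [ 421.9 -342.5  182.8  -94. ] t 27.5 F [ 0.3 -0.8  0.5] gap 59.9
[np.float64(-307.7), np.float64(-93.9), np.float64(2.8), np.float64(-106.0)]
[np.float64(0.0), np.float64(0.0), np.float64(148.0), np.float64(-0.0)]
```

>>> servo_tool:
  targets:
    - [-10, -3, 0, 0, 0, -5]
    - [-40, -12, 0, 0, 0, -15]
    - [-75, -23, 0, 0, 0, -25.5]
    - [-112, -34, 0, 0, 0, -36]
    - [-150, -46, 0, 0, 0, -46.5]
    - [-188, -57, 1, 0, 0, -57]
    - [-226, -69, 1, 0, 0, -67.5]
    - [-262, -80, 2, 0, 0, -78]
    - [-292, -89, 2, 0, 0, -88]
    - [-307.5, -94, 3, 0, 0, -98]

```text
t: 28.75
tcp_pos: [0.536, -0.0404, 0.1773]
tool_rot: [0.999, 0.039, -0.002, -0.001]
force: [-0.1, -0.1, 0.6]
finger_gap: 0.703
```

>>> servo_tool:
  targets:
    - [0, 0, 10, 0, 0, -6.5]
    - [0, 0, 40, 0, 0, -6.5]
    - [0, 0, 70, 0, 0, -6.5]
    - [0, 0, 80, 0, 0, -6.5]
    - [0, 0, 80, 0, 0, -6.5]
    - [0, 0, 80, 0, 0, -6.5]

```text
t: 29.5
tcp_pos: [0.5376, -0.0426, 0.0999]
tool_rot: [0.996, 0.092, 0.001, 0.0]
force: [-0.0, -0.5, -0.2]
finger_gap: 0.703
```

```bash
python3 -c "
from h import *
plan((536.8,-42,27,11))"
```

```text
now [537.6 -42.6  99.9  10.5] t 29.5 F [-0.  -0.5 -0.2] gap 60.1
[np.float64(-0.7), np.float64(-0.7), np.float64(72.9), np.float64(-0.5)]
```

>>> servo_tool:
  targets:
    - [0, 0, 20, 0, 0, 0]
    - [0, 0, 40, 0, 0, 0]
    - [0, 0, 55, 0, 0, 0]
    - [0, 0, 66, 0, 0, 0]
    - [0, 0, 72, 0, 0, 0]
    - [0, 0, 72, 0, 0, 0]

```text
t: 30.25
tcp_pos: [0.537, -0.0424, 0.0271]
tool_rot: [0.996, 0.092, -0.0, -0.0]
force: [-0.3, -0.6, -0.2]
finger_gap: 0.704
```

>>> servo_tool:
  targets:
    - [0, 0, 0, 0, 0, 0]
    - [0, 0, 0, 0, 0, 0]
    - [0, 0, 0, 0, 0, 0]
    - [0, 0, 0, 0, 0, 0]
    - [0, 0, 0, 0, 0, 0]
    - [0, 0, 0, 0, 0, 0]
  gripper: 25
  newtons: 70

```text
t: 31.0
tcp_pos: [0.5378, -0.0426, 0.0281]
tool_rot: [0.996, 0.092, 0.001, 0.0]
force: [0.4, 0.3, 6.0]
finger_gap: 0.411
```

>>> servo_tool:
  targets:
    - [0, 0, -8, 0, 0, 0]
    - [0, 0, -25, 0, 0, 0]
    - [0, 0, -50, 0, 0, 0]
    - [0, 0, -85, 0, 0, 0]
    - [0, 0, -110, 0, 0, 0]
    - [0, 0, -115, 0, 0, 0]
    - [0, 0, -115, 0, 0, 0]

```text
t: 31.88
tcp_pos: [0.5367, -0.0423, 0.1424]
tool_rot: [0.996, 0.092, -0.0, -0.0]
force: [-0.3, 1.0, -2.9]
finger_gap: 0.411
```

```bash
python3 -c "
from h import *
plan((633.8,-255,120,6.2),(633.8,-255,45),(633.8,-255,36))"
```

```text
now [536.7 -42.3 142.4  10.5] t 31.88 F [-0.3  1.  -2.9] gap 35.1
[np.float64(56.6), np.float64(226.9), np.float64(22.4), np.float64(4.3)]
[np.float64(0.0), np.float64(0.0), np.float64(75.0), np.float64(-0.0)]
[np.float64(0.0), np.float64(0.0), np.float64(9.0), np.float64(-0.0)]
```

```bash
python3 -c "
from h import *
print('cam',-top.R.T@top.t)
px=lambda L:[((u+.5)/6-.5+300,(v+.5)/6-.5+135) for u,v in L]
for z in(12,24):
  p,e=fit([(top,[(28,54,z),(28,-54,z),(-28,-54,z),(-28,54,z)],px([(90,108),(280,77),(303,165),(108,198)]))],[.63,-.25,.1]); print(z,p,np.round(e,1).tolist())
for z,h in((24,(28,54)),(12,(28,54)),(24,(37,64))):
  P=[(a*h[0],b*h[1],z) for a,b in((1,1),(1,-1),(-1,-1),(-1,1))]
  print(z,h,np.round((top.proj(tf([.6338,-.255,.1074],P))+.5-[300,135])*6-.5).tolist())
"
```

```text
cam [0.30690229 0.00648392 1.20932939]
12 [ 0.63724904 -0.25676107  0.10108114] [[-2.3, -1.2], [1.7, -2.1], [2.0, 1.2], [-1.4, 1.9]]
24 [ 0.63394968 -0.25412627  0.10142023] [[-2.5, -1.2], [1.8, -2.2], [2.2, 1.3], [-1.6, 2.0]]
24 (28, 54) [[77.0, 101.0], [292.0, 63.0], [318.0, 172.0], [101.0, 211.0]]
12 (28, 54) [[73.0, 109.0], [287.0, 71.0], [313.0, 179.0], [97.0, 217.0]]
24 (37, 64) [[53.0, 88.0], [308.0, 43.0], [343.0, 186.0], [85.0, 232.0]]
```

>>> servo_tool:
  targets:
    - [4, 15, 0, 0, 0, 1]
    - [14, 55, 2, 0, 0, 2]
    - [25, 100, 6, 0, 0, 3]
    - [36, 145, 12, 0, 0, 4.3]
    - [48, 190, 18, 0, 0, 4.3]
    - [55, 220, 22, 0, 0, 4.3]
    - [56.5, 227.5, 22, 0, 0, 4.3]
    - [56.5, 227.5, 22, 0, 0, 4.3]

```text
t: 32.88
tcp_pos: [0.6334, -0.2558, 0.119]
tool_rot: [0.999, 0.054, -0.001, -0.001]
force: [-1.0, 0.2, -3.3]
finger_gap: 0.41
```

>>> servo_tool:
  targets:
    - [0, 0, 15, 0, 0, 0]
    - [0, 0, 35, 0, 0, 0]
    - [0, 0, 52, 0, 0, 0]
    - [0, 0, 60, 0, 0, 0]
    - [0, 0, 60, 0, 0, 0]
    - [0, 0, 60, 0, 0, 0]

```text
t: 33.62
tcp_pos: [0.6348, -0.2561, 0.0608]
tool_rot: [0.999, 0.054, 0.001, 0.0]
force: [-0.1, 0.7, -2.6]
finger_gap: 0.414
```

```bash
python3 -c "
from h import *
from station import snapshot
plan((634,-255.7,40,6.2))
b=snapshot('side')['color'][...,::-1]
cv2.imwrite('pics/s8.png',crop(b,190,80,100,90,6))"
```

```text
now [ 634.8 -256.1   60.8    6.2] t 33.62 F [-0.1  0.7 -2.6] gap 35.4
[np.float64(-0.7), np.float64(-0.4), np.float64(20.8), np.float64(0.0)]
```

View pics/s8.png

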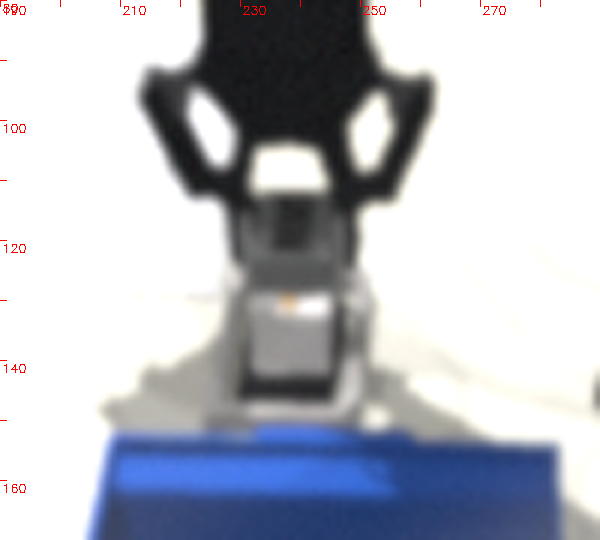

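The head (crop x 248–333) is centred over the pocket (about 240–345). Lowering.

>>> servo_tool:
  targets:
    - [-0.5, 0, 8, 0, 0, 0]
    - [-0.5, 0, 16, 0, 0, 0]
    - [-0.5, 0, 21, 0, 0, 0]
    - [-0.5, 0, 22, 0, 0, 0]
    - [-0.5, 0, 22, 0, 0, 0]

```text
t: 34.3
tcp_pos: [0.6338, -0.2558, 0.0382]
tool_rot: [0.999, 0.054, -0.0, -0.0]
force: [0.2, 0.3, -2.5]
finger_gap: 0.413
```

>>> servo_tool:
  targets:
    - [0, 0, 1, 0, 0, 0]
    - [0, 0, 2, 0, 0, 0]
    - [0, 0, 2, 0, 0, 0]

```text
t: 34.67
tcp_pos: [0.6337, -0.2558, 0.0363]
tool_rot: [0.999, 0.054, 0.0, 0.0]
force: [-0.3, 0.4, -2.6]
finger_gap: 0.411
```

>>> servo_tool:
  targets:
    - [0, 0, 1, 0, 0, 0]
    - [0, 0, 1.5, 0, 0, 0]
    - [0, 0, 1.5, 0, 0, 0]

```text
t: 35.05
tcp_pos: [0.6338, -0.2558, 0.0361]
tool_rot: [0.999, 0.055, 0.0, 0.0]
force: [-1.5, 1.1, 5.0]
finger_gap: 0.409
```

>>> servo_tool:
  targets:
    - [0, 0, -1, 0, 0, 0]
    - [0, 0, -1, 0, 0, 0]
    - [0, 0, -1, 0, 0, 0]
    - [0, 0, -1, 0, 0, 0]
    - [0, 0, -1, 0, 0, 0]
  gripper: 60

```text
t: 35.67
tcp_pos: [0.6337, -0.2558, 0.0357]
tool_rot: [0.999, 0.054, -0.0, -0.0]
force: [0.5, -0.3, 0.9]
finger_gap: 0.706
```

>>> servo_tool:
  targets:
    - [0, 0, -8, 0, 0, 0]
    - [0, 0, -30, 0, 0, 0]
    - [0, 0, -65, 0, 0, 0]
    - [0, 0, -105, 0, 0, 0]
    - [0, 0, -130, 0, 0, 0]
    - [0, 0, -130, 0, 0, 0]

```text
t: 36.42
tcp_pos: [0.6357, -0.2569, 0.1703]
tool_rot: [0.999, 0.055, 0.003, 0.002]
force: [0.8, 0.3, -0.5]
finger_gap: 0.702
```

```bash
python3 -c "
from h import *
plan((422,-342.8,120,-94),(422,-342.8,17.5,-94))"
```

```text
now [ 635.7 -256.9  170.3    6.3] t 36.42 F [ 0.8  0.3 -0.5] gap 60.0
[np.float64(-221.8), np.float64(62.1), np.float64(50.3), np.float64(100.3)]
[np.float64(-0.0), np.float64(0.0), np.float64(102.5), np.float64(-0.0)]
```

>>> servo_tool:
  targets:
    - [-10, 3, 0, 0, 0, 5]
    - [-32, 9, 0, 0, 0, 15]
    - [-58, 16, 0, 0, 0, 25]
    - [-84, 24, 0, 0, 0, 35]
    - [-110, 31, 2, 0, 0, 45.5]
    - [-136, 38, 8, 0, 0, 56]
    - [-162, 45, 16, 0, 0, 66.5]
    - [-188, 53, 26, 0, 0, 77]
    - [-212, 59, 38, 0, 0, 87.5]
    - [-221.5, 62, 50, 0, 0, 97.5]

```text
t: 37.67
tcp_pos: [0.4185, -0.3412, 0.1148]
tool_rot: [-0.697, 0.717, 0.001, 0.0]
force: [-0.4, 0.5, -0.5]
finger_gap: 0.698
```

>>> servo_tool:
  targets:
    - [0, 0, 10, 0, 0, 2.7]
    - [0, 0, 25, 0, 0, 2.7]
    - [0, 0, 40, 0, 0, 2.7]
    - [0, 0, 40, 0, 0, 2.7]
    - [0, 0, 40, 0, 0, 2.7]

```text
t: 38.3
tcp_pos: [0.4205, -0.3415, 0.0757]
tool_rot: [-0.682, 0.731, 0.0, 0.0]
force: [-0.1, -0.8, 0.0]
finger_gap: 0.702
```

```bash
python3 -c "
from h import *
plan((422.1,-342.8,17.5,-93.9))"
```

```text
now [ 420.5 -341.5   75.7  -93.9] t 38.3 F [-0.1 -0.8  0. ] gap 59.9
[np.float64(1.2), np.float64(-1.7), np.float64(58.2), np.float64(-0.0)]
```

>>> servo_tool:
  targets:
    - [1, -1.5, 15, 0, 0, 0]
    - [1, -1.5, 32, 0, 0, 0]
    - [1, -1.5, 47, 0, 0, 0]
    - [1, -1.5, 57, 0, 0, 0]
    - [1, -1.5, 57, 0, 0, 0]

```text
t: 38.92
tcp_pos: [0.4212, -0.342, 0.0176]
tool_rot: [-0.682, 0.731, 0.001, 0.0]
force: [0.2, -0.7, -0.7]
finger_gap: 0.706
```

>>> servo_tool:
  targets:
    - [0, 0, 0, 0, 0, 0]
    - [0, 0, 0, 0, 0, 0]
    - [0, 0, 0, 0, 0, 0]
    - [0, 0, 0, 0, 0, 0]
    - [0, 0, 0, 0, 0, 0]
    - [0, 0, 0, 0, 0, 0]
  gripper: 4
  newtons: 80

```text
t: 39.67
tcp_pos: [0.422, -0.3429, 0.0195]
tool_rot: [-0.682, 0.731, -0.001, -0.0]
force: [-0.1, 1.8, 5.8]
finger_gap: 0.123
```

>>> servo_tool:
  targets:
    - [0, 0, -5, 0, 0, 0]
    - [0, 0, -20, 0, 0, 0]
    - [0, 0, -50, 0, 0, 0]
    - [0, 0, -90, 0, 0, 0]
    - [0, 0, -130, 0, 0, 0]
    - [0, 0, -150, 0, 0, 0]
    - [0, 0, -150, 0, 0, 0]

```text
t: 40.55
tcp_pos: [0.4224, -0.3434, 0.171]
tool_rot: [-0.682, 0.731, -0.002, -0.0]
force: [-0.3, 0.2, -2.6]
finger_gap: 0.128
```

```bash
python3 -c "
from h import *
pb=[.5771,-.02187,.1225]
print('home nominal',tf(pb,[(25,0,60)]))
plan((606,-22,165,-82.3),(606,-22,95),(606,-22,74.5))"
```

```text
home nominal [[ 0.60191266 -0.01881515  0.06      ]]
now [ 422.4 -343.4  171.   -94. ] t 40.55 F [-0.3  0.2 -2.6] gap 10.9
[np.float64(-333.3), np.float64(-161.0), np.float64(6.0), np.float64(-11.7)]
[np.float64(0.0), np.float64(-0.0), np.float64(70.0), np.float64(-0.0)]
[np.float64(0.0), np.float64(-0.0), np.float64(20.5), np.float64(-0.0)]
```

>>> servo_tool:
  targets:
    - [-15, -7, 0, 0, 0, -1]
    - [-50, -24, 0, 0, 0, -2.5]
    - [-93, -45, 0, 0, 0, -4]
    - [-137, -66, 0, 0, 0, -6]
    - [-182, -88, 0, 0, 0, -8]
    - [-227, -110, 0, 0, 0, -10]
    - [-270, -130, 1, 0, 0, -11.5]
    - [-308, -149, 3, 0, 0, -11.5]
    - [-332.5, -160, 5, 0, 0, -11.5]
    - [-332.5, -160, 5, 0, 0, -11.5]

```text
t: 41.8
tcp_pos: [0.6034, -0.0186, 0.1617]
tool_rot: [0.754, -0.657, -0.002, 0.001]
force: [-0.1, -0.7, -2.4]
finger_gap: 0.121
```

>>> servo_tool:
  targets:
    - [0, 0, 12, 0, 0, 0]
    - [0, 0, 35, 0, 0, 0]
    - [0, 0, 55, 0, 0, 0]
    - [0, 0, 65, 0, 0, 0]
    - [0, 0, 65, 0, 0, 0]
    - [0, 0, 65, 0, 0, 0]

```text
t: 42.55
tcp_pos: [0.6047, -0.0224, 0.0993]
tool_rot: [0.752, -0.659, 0.0, -0.0]
force: [0.0, 0.4, -2.3]
finger_gap: 0.123
```

```bash
python3 -c "
from h import *
from station import snapshot
plan((605.3,-21.5,80,-82.5))
b=snapshot('side')['color'][...,::-1]
cv2.imwrite('pics/s9.png',crop(b,180,110,120,120,5))"
```

```text
now [604.7 -22.4  99.3 -82.5] t 42.55 F [ 0.   0.4 -2.3] gap 10.5
[np.float64(-0.8), np.float64(-0.7), np.float64(19.3), np.float64(0.0)]
```

View pics/s9.png

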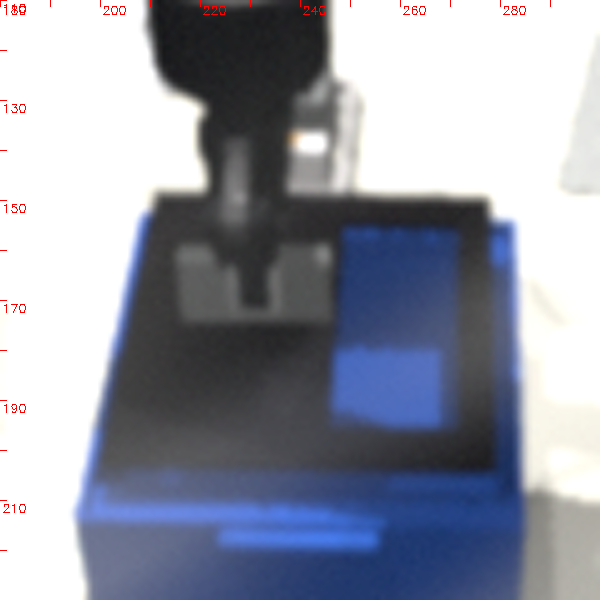

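The divider is hovering about 20 mm above its ledges, inside the rim on all sides (crop x 105–497 against a rim at about 95–515). Lowering in small steps.

>>> servo_tool:
  targets:
    - [-1, -0.5, 6, 0, 0, 0]
    - [-1, -0.5, 12, 0, 0, 0]
    - [-1, -0.5, 17, 0, 0, 0]
    - [-1, -0.5, 19, 0, 0, 0]
    - [-1, -0.5, 19, 0, 0, 0]

```text
t: 43.22
tcp_pos: [0.6046, -0.0208, 0.0795]
tool_rot: [0.752, -0.659, -0.0, 0.0]
force: [0.1, -0.4, -2.3]
finger_gap: 0.121
```

>>> servo_tool:
  targets:
    - [0, 0, 1.5, 0, 0, 0]
    - [0, 0, 3, 0, 0, 0]
    - [0, 0, 3, 0, 0, 0]

```text
t: 43.6
tcp_pos: [0.6046, -0.0209, 0.0767]
tool_rot: [0.752, -0.659, -0.0, 0.0]
force: [0.8, -0.1, -1.1]
finger_gap: 0.128
```

>>> servo_tool:
  targets:
    - [0, 0, 1, 0, 0, 0]
    - [0, 0, 1.5, 0, 0, 0]
    - [0, 0, 1.5, 0, 0, 0]

```text
t: 43.98
tcp_pos: [0.6047, -0.0209, 0.0766]
tool_rot: [0.752, -0.659, 0.0, -0.0]
force: [-2.9, 0.7, 5.3]
finger_gap: 0.124
```

>>> servo_tool:
  targets:
    - [0, 0, -1, 0, 0, 0]
    - [0, 0, -1, 0, 0, 0]
    - [0, 0, -1, 0, 0, 0]
    - [0, 0, -1, 0, 0, 0]
    - [0, 0, -1, 0, 0, 0]
  gripper: 60

```text
t: 44.6
tcp_pos: [0.6047, -0.0209, 0.0762]
tool_rot: [0.752, -0.659, -0.0, 0.0]
force: [-0.1, -0.8, -0.2]
finger_gap: 0.702
```

>>> servo_tool:
  targets:
    - [0, 0, -8, 0, 0, 0]
    - [0, 0, -30, 0, 0, 0]
    - [0, 0, -65, 0, 0, 0]
    - [0, 0, -95, 0, 0, 0]
    - [0, 0, -105, 0, 0, 0]
    - [0, 0, -105, 0, 0, 0]

```text
t: 45.35
tcp_pos: [0.6048, -0.0209, 0.1819]
tool_rot: [0.752, -0.659, 0.001, -0.0]
force: [-0.5, 0.1, 0.0]
finger_gap: 0.706
```

```bash
python3 -c "
from h import *
plan((415.2,279,150,4.5),(415.2,279,39,4.5))"
```

```text
now [604.8 -20.9 181.9 -82.5] t 45.35 F [-0.5  0.1  0. ] gap 60.3
[np.float64(-322.2), np.float64(148.6), np.float64(31.9), np.float64(-87.0)]
[np.float64(0.0), np.float64(0.0), np.float64(111.0), np.float64(-0.0)]
```

>>> servo_tool:
  targets:
    - [-15, 7, 0, 0, 0, -5]
    - [-48, 22, 0, 0, 0, -15]
    - [-88, 40, 2, 0, 0, -25]
    - [-129, 59, 6, 0, 0, -35]
    - [-170, 78, 10, 0, 0, -45]
    - [-211, 97, 15, 0, 0, -55]
    - [-252, 116, 20, 0, 0, -65]
    - [-290, 134, 26, 0, 0, -75]
    - [-316, 146, 30, 0, 0, -83]
    - [-322, 148.5, 32, 0, 0, -87]
  gripper: 85

```text
t: 46.6
tcp_pos: [0.4125, 0.2797, 0.1476]
tool_rot: [0.999, 0.042, -0.002, 0.001]
force: [0.6, 0.1, -0.6]
finger_gap: 0.992
```

>>> servo_tool:
  targets:
    - [0, 0, 10, 0, 0, 0]
    - [0, 0, 25, 0, 0, 0]
    - [0, 0, 35, 0, 0, 0]
    - [0, 0, 35, 0, 0, 0]
    - [0, 0, 35, 0, 0, 0]

```text
t: 47.22
tcp_pos: [0.4155, 0.2786, 0.1142]
tool_rot: [0.999, 0.039, -0.0, 0.0]
force: [0.3, -0.4, -0.8]
finger_gap: 0.994
```

```bash
python3 -c "
from h import *
plan((415.2,279,38.5,4.5))"
```

```text
now [415.5 278.6 114.2   4.5] t 47.23 F [ 0.3 -0.4 -0.8] gap 84.9
[np.float64(-0.2), np.float64(-0.4), np.float64(75.7), np.float64(-0.0)]
```

>>> servo_tool:
  targets:
    - [0, -0.5, 15, 0, 0, 0]
    - [0, -0.5, 35, 0, 0, 0]
    - [0, -0.5, 55, 0, 0, 0]
    - [0, -0.5, 70, 0, 0, 0]
    - [0, -0.5, 77, 0, 0, 0]
    - [0, -0.5, 77, 0, 0, 0]

```text
t: 47.98
tcp_pos: [0.415, 0.2793, 0.0369]
tool_rot: [0.999, 0.04, -0.0, 0.0]
force: [0.3, -0.2, 0.1]
finger_gap: 0.995
```

>>> servo_tool:
  targets:
    - [0, 0, 0, 0, 0, 0]
    - [0, 0, 0, 0, 0, 0]
    - [0, 0, 0, 0, 0, 0]
    - [0, 0, 0, 0, 0, 0]
    - [0, 0, 0, 0, 0, 0]
    - [0, 0, 0, 0, 0, 0]
  gripper: 45
  newtons: 45

```text
t: 48.72
tcp_pos: [0.4154, 0.2795, 0.0385]
tool_rot: [0.999, 0.04, 0.001, -0.0]
force: [-1.2, -0.4, 6.0]
finger_gap: 0.605
```

>>> servo_tool:
  targets:
    - [0, 0, -6, 0, 0, 0]
    - [0, 0, -22, 0, 0, 0]
    - [0, 0, -50, 0, 0, 0]
    - [0, 0, -85, 0, 0, 0]
    - [0, 0, -120, 0, 0, 0]
    - [0, 0, -135, 0, 0, 0]
    - [0, 0, -135, 0, 0, 0]

```text
t: 49.6
tcp_pos: [0.4158, 0.2796, 0.1742]
tool_rot: [0.999, 0.04, 0.002, -0.001]
force: [-0.6, 0.1, -3.5]
finger_gap: 0.605
```

```bash
python3 -c "
from h import *
plan((624.5,-72.8,175,8.1),(624.5,-72.8,108,8.1))"
```

```text
now [415.8 279.6 174.2   4.5] t 49.6 F [-0.6  0.1 -3.5] gap 51.7
[np.float64(180.1), np.float64(367.9), np.float64(-0.8), np.float64(-3.6)]
[np.float64(0.0), np.float64(0.0), np.float64(67.0), np.float64(-0.0)]
```

>>> servo_tool:
  targets:
    - [9, 18, 0, 0, 0, 0]
    - [28, 57, 0, 0, 0, -1]
    - [52, 106, 0, 0, 0, -2]
    - [77, 157, 0, 0, 0, -3]
    - [102, 208, 0, 0, 0, -3.6]
    - [127, 259, 0, 0, 0, -3.6]
    - [150, 307, 0, 0, 0, -3.6]
    - [170, 347, -1, 0, 0, -3.6]
    - [180, 368, -1, 0, 0, -3.6]
    - [180, 368, -1, 0, 0, -3.6]

```text
t: 50.85
tcp_pos: [0.6235, -0.0741, 0.1723]
tool_rot: [0.998, 0.07, -0.001, -0.0]
force: [0.4, 0.2, -2.2]
finger_gap: 0.605
```

>>> servo_tool:
  targets:
    - [0, 0, 10, 0, 0, 0]
    - [0, 0, 30, 0, 0, 0]
    - [0, 0, 50, 0, 0, 0]
    - [0, 0, 65, 0, 0, 0]
    - [0, 0, 69, 0, 0, 0]
    - [0, 0, 69, 0, 0, 0]
    - [0, 0, 69, 0, 0, 0]

```text
t: 51.72
tcp_pos: [0.6243, -0.0733, 0.1051]
tool_rot: [0.997, 0.071, 0.001, 0.0]
force: [-0.5, 0.8, -1.6]
finger_gap: 0.61
```

```bash
python3 -c "
from h import *
plan((624.5,-72.8,101,8.1))"
```

```text
now [624.3 -73.3 105.1   8.2] t 51.73 F [-0.5  0.8 -1.6] gap 52.1
[np.float64(0.2), np.float64(-0.5), np.float64(4.1), np.float64(0.1)]
```

>>> servo_tool:
  targets:
    - [0, -0.5, 2, 0, 0, 0]
    - [0, -0.5, 4, 0, 0, 0]
    - [0, -0.5, 4, 0, 0, 0]

```text
t: 52.1
tcp_pos: [0.6235, -0.0728, 0.1002]
tool_rot: [0.997, 0.071, -0.0, -0.0]
force: [0.2, 0.7, -2.3]
finger_gap: 0.605
```

>>> servo_tool:
  targets:
    - [0, 0, 1, 0, 0, 0]
    - [0, 0, 2, 0, 0, 0]
    - [0, 0, 2, 0, 0, 0]

```text
t: 52.48
tcp_pos: [0.6238, -0.0728, 0.0996]
tool_rot: [0.997, 0.071, 0.0, 0.0]
force: [-1.7, 0.9, 5.3]
finger_gap: 0.605
```

Contact is where I expected it. Releasing and going for the carton.

>>> servo_tool:
  targets:
    - [0, 0, -1, 0, 0, 0]
    - [0, 0, -1, 0, 0, 0]
    - [0, 0, -1, 0, 0, 0]
    - [0, 0, -1, 0, 0, 0]
    - [0, 0, -1, 0, 0, 0]
  gripper: 85

```text
t: 53.1
tcp_pos: [0.6236, -0.0728, 0.0992]
tool_rot: [0.997, 0.071, -0.0, -0.0]
force: [0.0, -0.2, -0.2]
finger_gap: 0.994
```

>>> servo_tool:
  targets:
    - [0, 0, -8, 0, 0, 0]
    - [0, 0, -30, 0, 0, 0]
    - [0, 0, -60, 0, 0, 0]
    - [0, 0, -80, 0, 0, 0]
    - [0, 0, -80, 0, 0, 0]
    - [0, 0, -80, 0, 0, 0]

```text
t: 53.85
tcp_pos: [0.6231, -0.0726, 0.1788]
tool_rot: [0.997, 0.071, -0.001, -0.0]
force: [-0.1, 0.5, 0.9]
finger_gap: 0.992
```

```bash
python3 -c "
from h import *
plan((405,383.1,150,4.4),(405,383.1,36,4.4))"
```

```text
now [623.1 -72.6 178.8   8.1] t 53.85 F [-0.1  0.5  0.9] gap 84.7
[np.float64(-151.3), np.float64(-482.0), np.float64(28.8), np.float64(3.7)]
[np.float64(0.0), np.float64(0.0), np.float64(114.0), np.float64(-0.0)]
```

>>> servo_tool:
  targets:
    - [-9, -30, 0, 0, 0, 0]
    - [-28, -90, 0, 0, 0, 1]
    - [-47, -150, 0, 0, 0, 2]
    - [-66, -210, 3, 0, 0, 3]
    - [-85, -270, 8, 0, 0, 3.7]
    - [-104, -330, 14, 0, 0, 3.7]
    - [-123, -390, 20, 0, 0, 3.7]
    - [-141, -450, 26, 0, 0, 3.7]
    - [-151, -482, 29, 0, 0, 3.7]
    - [-151, -482, 29, 0, 0, 3.7]

```text
t: 55.1
tcp_pos: [0.4035, 0.3847, 0.1488]
tool_rot: [0.999, 0.041, -0.001, 0.001]
force: [1.3, 0.3, -0.1]
finger_gap: 0.996
```

>>> servo_tool:
  targets:
    - [0, 0, 10, 0, 0, 0]
    - [0, 0, 25, 0, 0, 0]
    - [0, 0, 35, 0, 0, 0]
    - [0, 0, 35, 0, 0, 0]
    - [0, 0, 35, 0, 0, 0]

```text
t: 55.72
tcp_pos: [0.4063, 0.3828, 0.1153]
tool_rot: [0.999, 0.038, 0.0, -0.0]
force: [0.8, -0.4, -0.5]
finger_gap: 0.995
```

```bash
python3 -c "
from h import *
plan((405,383.1,35,4.4))"
```

```text
now [406.3 382.8 115.3   4.4] t 55.73 F [ 0.8 -0.4 -0.5] gap 84.9
[np.float64(-1.2), np.float64(-0.4), np.float64(80.3), np.float64(0.0)]
```

>>> servo_tool:
  targets:
    - [-1, -0.5, 15, 0, 0, 0]
    - [-1, -0.5, 35, 0, 0, 0]
    - [-1, -0.5, 55, 0, 0, 0]
    - [-1, -0.5, 72, 0, 0, 0]
    - [-1, -0.5, 80, 0, 0, 0]
    - [-1, -0.5, 80, 0, 0, 0]

```text
t: 56.48
tcp_pos: [0.4046, 0.3832, 0.0347]
tool_rot: [0.999, 0.039, -0.001, 0.0]
force: [-0.6, -0.4, 0.2]
finger_gap: 0.995
```

>>> servo_tool:
  targets:
    - [0, 0, 0, 0, 0, 0]
    - [0, 0, 0, 0, 0, 0]
    - [0, 0, 0, 0, 0, 0]
    - [0, 0, 0, 0, 0, 0]
    - [0, 0, 0, 0, 0, 0]
    - [0, 0, 0, 0, 0, 0]
  gripper: 40
  newtons: 45

```text
t: 57.22
tcp_pos: [0.4053, 0.3838, 0.0361]
tool_rot: [0.999, 0.039, 0.001, -0.0]
force: [-0.5, 1.1, 5.4]
finger_gap: 0.58
```

>>> servo_tool:
  targets:
    - [0, 0, -6, 0, 0, 0]
    - [0, 0, -22, 0, 0, 0]
    - [0, 0, -50, 0, 0, 0]
    - [0, 0, -85, 0, 0, 0]
    - [0, 0, -120, 0, 0, 0]
    - [0, 0, -138, 0, 0, 0]
    - [0, 0, -138, 0, 0, 0]

```text
t: 58.1
tcp_pos: [0.4056, 0.3839, 0.1755]
tool_rot: [0.999, 0.039, 0.002, -0.001]
force: [-0.4, -0.4, -2.5]
finger_gap: 0.579
```

```bash
python3 -c "
from h import *
plan((606.9,31.1,175,8.2),(606.9,31.1,105,8.2))"
```

```text
now [405.6 383.9 175.5   4.4] t 58.1 F [-0.4 -0.4 -2.5] gap 49.4
[np.float64(173.3), np.float64(367.4), np.float64(0.5), np.float64(-3.8)]
[np.float64(0.0), np.float64(0.0), np.float64(70.0), np.float64(-0.0)]
```

>>> servo_tool:
  targets:
    - [9, 18, 0, 0, 0, 0]
    - [28, 57, 0, 0, 0, -1]
    - [50, 106, 0, 0, 0, -2]
    - [74, 157, 0, 0, 0, -3]
    - [98, 208, 0, 0, 0, -3.8]
    - [122, 259, 0, 0, 0, -3.8]
    - [145, 307, 0, 0, 0, -3.8]
    - [164, 347, 0, 0, 0, -3.8]
    - [173, 367.5, 0, 0, 0, -3.8]
    - [173, 367.5, 0, 0, 0, -3.8]

```text
t: 59.35
tcp_pos: [0.6055, 0.0288, 0.1722]
tool_rot: [0.998, 0.07, -0.001, -0.0]
force: [-0.3, 0.7, -2.5]
finger_gap: 0.58
```

>>> servo_tool:
  targets:
    - [0, 0, 10, 0, 0, 0]
    - [0, 0, 30, 0, 0, 0]
    - [0, 0, 50, 0, 0, 0]
    - [0, 0, 65, 0, 0, 0]
    - [0, 0, 71, 0, 0, 0]
    - [0, 0, 71, 0, 0, 0]
    - [0, 0, 71, 0, 0, 0]

```text
t: 60.22
tcp_pos: [0.6064, 0.0305, 0.103]
tool_rot: [0.997, 0.072, 0.001, 0.0]
force: [0.1, 0.6, -1.3]
finger_gap: 0.583
```

```bash
python3 -c "
from h import *
plan((606.9,31.1,98,8.2))"
```

```text
now [606.4  30.5 103.    8.3] t 60.23 F [ 0.1  0.6 -1.3] gap 49.8
[np.float64(0.6), np.float64(-0.5), np.float64(5.0), np.float64(0.1)]
```

>>> servo_tool:
  targets:
    - [0.5, -0.5, 2, 0, 0, 0]
    - [0.5, -0.5, 4.5, 0, 0, 0]
    - [0.5, -0.5, 4.5, 0, 0, 0]

```text
t: 60.6
tcp_pos: [0.6061, 0.0309, 0.0977]
tool_rot: [0.997, 0.072, -0.0, -0.0]
force: [-0.2, 0.0, -1.8]
finger_gap: 0.581
```

>>> servo_tool:
  targets:
    - [0, 0, 1, 0, 0, 0]
    - [0, 0, 2, 0, 0, 0]
    - [0, 0, 2, 0, 0, 0]

```text
t: 60.98
tcp_pos: [0.6063, 0.0309, 0.0972]
tool_rot: [0.997, 0.072, 0.0, 0.0]
force: [-2.7, -0.2, 6.7]
finger_gap: 0.58
```

>>> servo_tool:
  targets:
    - [0, 0, -1, 0, 0, 0]
    - [0, 0, -1, 0, 0, 0]
    - [0, 0, -1, 0, 0, 0]
    - [0, 0, -1, 0, 0, 0]
    - [0, 0, -1, 0, 0, 0]
  gripper: 85

```text
t: 61.6
tcp_pos: [0.6062, 0.031, 0.0967]
tool_rot: [0.997, 0.072, -0.0, -0.0]
force: [-0.0, -1.4, -0.6]
finger_gap: 0.996
```

>>> servo_tool:
  targets:
    - [0, 0, -8, 0, 0, 0]
    - [0, 0, -30, 0, 0, 0]
    - [0, 0, -70, 0, 0, 0]
    - [0, 0, -110, 0, 0, 0]
    - [0, 0, -130, 0, 0, 0]
    - [0, 0, -130, 0, 0, 0]

```text
t: 62.35
tcp_pos: [0.6075, 0.0309, 0.2293]
tool_rot: [0.997, 0.072, 0.003, 0.001]
force: [-0.5, 0.3, -0.2]
finger_gap: 0.995
```

>>> servo_tool:
  targets:
    - [-15, -20, 0, 0, 0, 0]
    - [-45, -60, 0, 0, 0, 0]
    - [-80, -110, 0, 0, 0, 0]
    - [-115, -160, 0, 0, 0, 0]
    - [-145, -210, 0, 0, 0, 0]
    - [-170, -260, 0, 0, 0, 0]
    - [-190, -310, 0, 0, 0, 0]
    - [-210, -360, 0, 0, 0, 0]
    - [-230, -410, 0, 0, 0, 0]
    - [-240, -450, 0, 0, 0, 0]

```text
t: 63.6
tcp_pos: [0.3019, 0.4428, 0.2255]
tool_rot: [0.997, 0.073, -0.001, 0.001]
force: [0.6, -0.6, -0.4]
finger_gap: 0.999
```

```bash
python3 -c "
from h import *
from station import snapshot
plan()
a=snapshot('top')['color'][...,::-1]; b=snapshot('side')['color'][...,::-1]; cv2.imwrite('pics/t10_raw.png',a); cv2.imwrite('pics/s10_raw.png',b)
M=np.zeros((580,800,3),np.uint8);M[:460,:800]=crop(a,204,134,160,92,5)
cv2.imwrite('pics/t10.png',M[:460]); cv2.imwrite('pics/s10.png',crop(b,180,90,180,150,4))"
```

```text
now [301.9 442.8 225.5   8.3] t 63.6 F [ 0.6 -0.6 -0.4] gap 85.3
```

View pics/t10.png

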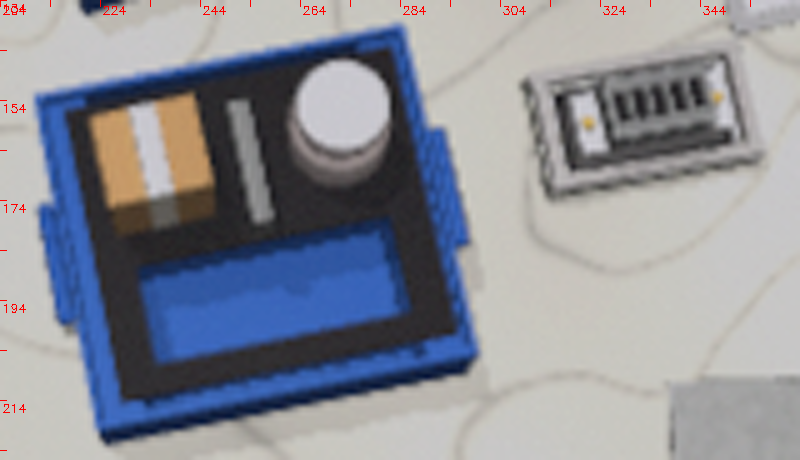

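View pics/s10.png

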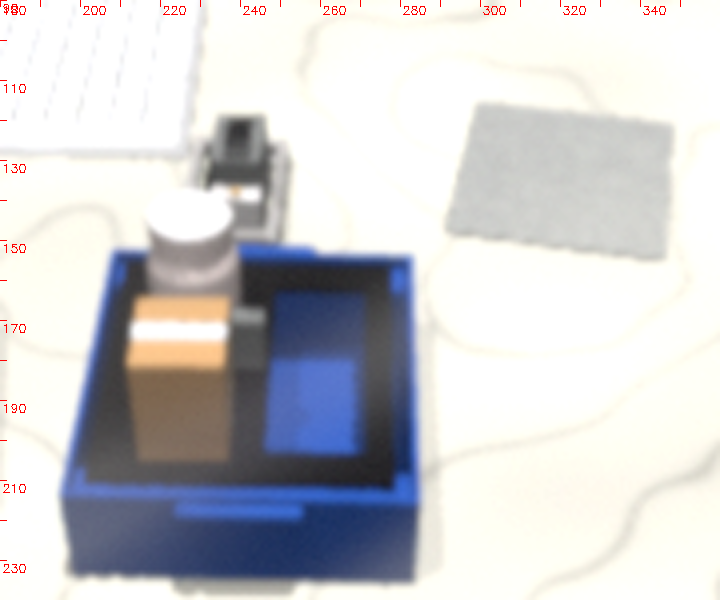

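Both pictures show the job done. The head is seated inside the nest rim at about (648,110), and the divider is home the same way round. The carton (155,150) and jar (342,105) are upright on it, and the pad is empty. I'll do one numeric shift check against the first picture, then hand in.

```bash
python3 -c "
from h import *
a=cv2.imread('pics/top0_raw.png'); b=cv2.imread('pics/t10_raw.png')
for n,(x,y,w,h) in dict(carton=(220,152,26,20),jar=(263,145,20,18),bar=(247,152,13,28),meter=(128,150,58,40)).items():
    r=cv2.matchTemplate(b[y-6:y+h+6,x-6:x+w+6],a[y:y+h,x:x+w],cv2.TM_CCOEFF_NORMED); m=cv2.minMaxLoc(r); print(n,'shift px',np.subtract(m[3],6),round(m[1],3))
from station import sign_off
print(sign_off())"
```

```text
carton shift px [0 0] 0.988
jar shift px [0 1] 0.981
bar shift px [0 0] 0.962
meter shift px [0 0] 1.0
the job is handed in; nothing more can be done
None
```

The job is done and handed in at about 64 s of the 144 s allowed. I moved the carton and jar upright into the tray and laid the divider flat on the pad. The test head then went into the nest pocket. After that I put the divider back the same way round and stood the jar and carton back on it where they started.

- **Final pictures:** the head is upright inside the nest rim, the divider is on its ledges, and the jar and carton are upright. The arm is clear of everything.
- **Position check:** compared with the first picture, the carton, bar and meter show 0 px shift. The jar shows 1 px, about 2.5 mm. From the arm's readings, the divider is about 2 mm from where it was first gripped.
- **Forces:** the highest reading at the end of any move was about 16 N.
- **What disagreed:**
  - The jar gripped at 51 mm instead of 56 mm; the picture showed it held by a narrower lid.
  - The two cameras differed by a few millimetres, most at the tray (about 5 mm). Contact heights came out where expected.
  - One top picture, taken before gripping the bar, was blocked by the arm, so I relied on the earlier measurement and the force reading.

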